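Open the battery bay of a bench meter

ROBOT

A 6-joint arm with a two-finger parallel gripper is mounted at the origin on the work surface. World frame = base frame: x ahead of the robot, y to its left, z up, the work surface at z = 0. Lengths are in m, angles in degrees, forces in N, time in s.
With the tool pointing down it reaches from about 0.25 to 0.775 m from the base axis. Payload 4 kg.
Tool frame: the origin (TCP) lies at the very end of the fingers, on their centre line; the grasp point (between the pads) lies 19 mm behind it; z points along the fingers, y is the line along which they close (so a half turn about z gives the same grasp; the last joint's range is limited). The gripper opens to 94 mm and grips with 3 to 60 N. Pads are 16 mm wide; open, the fingers measure 119 mm over their backs; the gripper's body (75 mm by 177 mm) begins 78 mm behind the grasp point.
Start: joints at [-70.766, 4.996, 78.535, -0, 96.463, -5.907], TCP at [0.234, -0.498, 0.206] pointing down, gripper open.
Joint ranges: [-177.83, 177.83], [-43.37, 116.18], [15.69, 146.23], [-61.86, 241.86], [9.47, 152.12], [-147.06, 147.06]. Speed limits (degrees/s): [159.86, 159.86, 180, 180, 180, 180].

INTERFACE

Orientations are given as a 3x3 rotation matrix whose columns are the frame's x, y, z axes.
In Python, from bench import observe, capture, hand_in gives the robot as it stands.
- The arm moves only by the tool jog_arm, never from a script. Its argument "increments" is a list of rows, each a list of 6 numbers: the shift along the tool's x, y, z in units of 25 mm (1.0 is 25 mm), then the turn, a rotation vector about the tool's x, y, z in units of 0.1 rad (1.0 is 0.1 rad). In form: [[dx, dy, dz, wx, wy, wz], ...]. A call has exactly 8 rows; each row shifts and turns the commanded pose from where the row before left it, along the tool's axes as they then stand; what a row does not reach is not made up. A row lasts 1/12 s, in which the tool goes at most 41.7 mm and 7.16 degrees, less where a joint would pass 70% of its speed; a pose out of reach is approached as far as the arm can. A call with a number of a shift or a turn outside -1 to 1 is refused whole. A call with a gripper value outside its range is refused whole. "gripper" is the closure in counts, from 0 (fully open) to 255 (shut), set as the call begins (left out, the last holds). The fingers move at their own pace and stop on an object; the grip force is fixed at half the most. Time passes only in rows, so rows that do not move let the fingers close, or fill a call up. It gives the time, the measured TCP pose, the force, the opening and the grip force at its end, in the units of the state.
- observe(): the state, without advancing time (a new reading comes with each control period).
- capture(name): name is "scene" or "top" or "wrist"; returns a dict with "pixels" (480x640x3 uint8, blue, green, red), "camera_matrix" (3x3 intrinsics, pixels), "dist_coeffs" ([k1, k2, p1, p2, k3] as OpenCV has them; the pictures are not rectified), "cam_to_world" (4x4, takes a point from camera to world coordinates). Camera axes: x right, y up, looking along -z (the intrinsics and any distortion apply to the point x, -y, -z); pixel columns grow to the right and rows downward; lengths in m; the calibration is good to about 2 mm. A picture is of the moment at which its call begins. There is no depth.
- hand_in(): hands the job in; it is judged then, once.
The state is a dict: "clock": time; "qpos": joint angles; "joint_velocities": joint speeds; "joint_efforts": joint torques, N m; "eef_pos": TCP position; "orientation": TCP orientation; "force": force on the tool from outside, world axes, zero at the start; "torque": the same for the moment, N m; "gripper_width": finger opening in m; "grasp_force": force on a finger pad.
Only numpy, scipy, OpenCV 4.12 (cv2) and the standard library are available. Lean on these libraries where they do the work, as an engineer would, in place of code of your own. Each camera call takes 0.05 s, during which the arm holds its last target. There are 200 camera calls.

TASK

The hand-held meter lying face down in its nest needs new batteries. Swing its folding stand all the way out until it snaps over and stays in its end position, clear of the battery cover. Then use the flat screwdriver in the notch to prise up the end of the battery cover until it has sprung out of its catches, and lay the screwdriver gently back on the bench; do not disturb the bottles or the tray of new cells.

Things in the scene. Friction and masses are not known exactly. Their poses are not given: they have to be found in the camera images.
- meter: Fixed hand-held meter, grey back up, 200 x 92 mm, face down in a black foam nest (256 x 132 mm, 8 mm thick, corner blocks to 20 mm). Origin: centre of the nest's underside, on the bench. x: along the meter to its battery-notch end, which faces away from the robot give or take the yaw; z up. The back is 50 mm above the bench; the case ends at x = +-100 mm, y = +-46 mm.
- stand (a joint): Angle of the folding stand (rad): 0 folded flat over the battery cover, 1.40 fully out, almost upright; growing lifts its foot and swings it back over the hinge. Turns with light friction at first; from 0.75 a sprung ball detent resists (up to 1.6 N at the foot), from about 1.2 it throws the stand to its stop at 1.40 and holds it (1.3 N at the foot to unseat). Let go before 1.1 it falls back.
- stand_hinge (a point): Middle of the stand's hinge axis, which lies along the meter's y; 30 mm behind the meter's origin (x = -30 mm), 54.5 mm above the bench.
- stand_foot (a point): Middle of the orange foot bar at the stand's free end, 89 mm from the hinge axis: 42 mm wide along the hinge axis, 16 mm along the stand, 9 mm thick. Folded, its underside is 0.5 mm above the meter's back. It can be pinched across its 42 mm by fingertips reaching down beside both ends, and turns between them as it swings.
- cover: Snap-fit battery cover, 73 x 50 x 5 mm, 14 g, white, held by a tab under the case at the hinge side and two sprung steel catches, 16 mm from the notch end. Origin: middle of the underside; x to the notch, z up. Raising the notch end takes about 5 N; after some 5 mm the catches slip under it and it stays up on them, its notch end 6 to 8 mm above where it was.
- cover_seat (a point): Where the origin of the cover lies when the cover is snapped in: 20.5 mm from the meter's origin along its x, 44.5 mm above the bench.
- cover_lip (a point): Middle of the cover's upper edge at its notch end (seated: meter x = 57 mm, 49.5 mm above the bench). The lower edge, to be prised, is 5 mm under it; beneath that it is open down to 33 mm above the bench and inwards to meter x = 47.5 mm.
- notch (a point): Centre of the mouth of the black pry notch, level with the meter's back, meter x = 66 mm. 16 mm wide; from the cover's edge (x = 57 mm) to a rim at x = 74 mm, 50 mm high, whose steep face falls to a floor 33 mm above the bench. A blade gets under the cover only slanting down over the rim, 24 to 55 degrees below level; the rim is the fulcrum when the handle is then pushed down.
- driver: Flat screwdriver, about 70 g. Origin: middle of its red handle, 80 x 20 x 20 mm with flat sides; x along the shank to the blade, z square to the flat of the blade. Lies on the bench with the blade flat level, its axis 10 mm up. Shank 5 mm thick; the last 35 mm is a flat blade 7 mm wide (along y) and 2 mm thick.
- driver_tip (a point): Middle of the end of the blade, 118 mm from the middle of the handle along the screwdriver's x.
- cells: Bystander: white tray of 75 x 75 x 22 mm with two new green cells. Origin: centre of its underside.
- buffer_a: Bystander: capped yellow buffer bottle, 44 mm across, 85 mm high. Origin: centre of its underside.
- buffer_b: Bystander: capped red buffer bottle, 44 mm across, 85 mm high. Origin: centre of its underside.
Not all that is in view belongs to the job. There is more than one size of the cover; the one meant has the size given above. There is more than one size of the driver; the one meant has the size given above.

How it is judged:
By the outcome, as a careful person would: the job done as asked, in the order asked, and still so for the second after the job is handed in, with the robot touching nothing.
It also fails if it takes over 69 s, if anything falls off the work surface, if the arm or the gripper's body presses on something with over 40 N, if the wrist force passes 120 N, or if a joint passes its speed limit or range.

## Working session

There is one attempt and no reset: what is moved stays moved. The work goes in short steps, Python scripts to look and compute and a tool call to move; the robot and the scene stay as the last step left them, time stands still between calls to the robot, and variables do not carry over. Pictures are saved under pics/ and viewed, at most 13 in all, crops included, and the job is handed in when it is done.

Besides the shell and the picture viewer there is one more tool, called by a JSON object that holds its "api" and its "payload", one argument or row to a line. jog_arm: Moves the arm, as the interface text tells. Its arguments: {"type":"object","properties":{"increments":{"type":"array","items":{"type":"array","items":{"type":"number"}}},"gripper":{"type":"number"}},"required":["increments"]}

```bash
mkdir -p pics; ls; cat > h.py <<'E'
import numpy as np, cv2
from bench import observe, capture, hand_in
def ray(c,uv):
    p=cv2.undistortPoints(np.array([[uv]],float),np.array(c['camera_matrix']),np.array(c['dist_coeffs']))[0,0]
    T=np.array(c['cam_to_world']); d=T[:3,:3]@np.array([p[0],-p[1],-1.]); return T[:3,3],d/np.linalg.norm(d)
def onz(c,uv,z):
    o,d=ray(c,uv); return o+d*(z-o[2])/d[2]
def tri(rs):
    A=sum(np.eye(3)-np.outer(d,d) for o,d in rs); b=sum((np.eye(3)-np.outer(d,d))@o for o,d in rs); return np.linalg.solve(A,b)
def proj(c,P):
    T=np.array(c['cam_to_world']); q=T[:3,:3].T@(np.array(P)-T[:3,3]); q=np.array([q[0],-q[1],-q[2]])
    return cv2.projectPoints(q[None],np.zeros(3),np.zeros(3),np.array(c['camera_matrix']),np.array(c['dist_coeffs']))[0].ravel()
def save(c,n): cv2.imwrite('pics/'+n+'.png',np.array(c['pixels']))
E
python3 - <<'E'
from h import *
import pickle
o=observe();print(o)
d={}
for n in('scene','top'):
    d[n]=capture(n);save(d[n],n+'0')
    print(n,np.array(d[n]['cam_to_world']).round(3).tolist(),np.array(d[n]['camera_matrix'])[0])
pickle.dump(d,open('v0.pkl','wb'))
E
```

```text
pics
{'clock': 0.0, 'qpos': array([-7.07678633e+01,  5.03937977e+00,  7.86254424e+01, -8.57300218e-04,
        9.64618530e+01, -5.90605681e+00]), 'joint_velocities': array([-0.01879076, -0.04445233,  0.01675333, -0.0177351 ,  0.00378647,
        0.04380772]), 'joint_efforts': array([ 4.06194667e-04, -3.40183854e+01, -3.02424932e+01,  7.18571758e-02,
        3.31224524e-02, -1.74415250e-04]), 'eef_pos': array([ 0.23345955, -0.49738205,  0.20429542]), 'orientation': array([[ 9.05286613e-01,  4.24800656e-01, -7.42299079e-04],
       [ 4.24801251e-01, -9.05284242e-01,  2.08261310e-03],
       [ 2.12703753e-04, -2.20069134e-03, -9.99997556e-01]]), 'force': array([ 0.41969986,  0.2163856 , -0.60812162]), 'torque': array([-0.01696818, -0.03403255, -0.02026124]), 'grasp_force': 0.0, 'gripper_width': 0.09385976977233244}
scene [[-0.621, -0.654, 0.432, 0.96], [0.784, -0.517, 0.344, 0.329], [-0.002, 0.552, 0.834, 0.904], [0.0, 0.0, 0.0, 1.0]] [459.77947656   0.         331.26600017]
top [[-0.017, 0.992, -0.123, 0.417], [-1.0, -0.019, -0.014, -0.028], [-0.017, 0.122, 0.992, 0.975], [0.0, 0.0, 0.0, 1.0]] [452.55984012   0.         320.72393632]
```

View pics/top0.png

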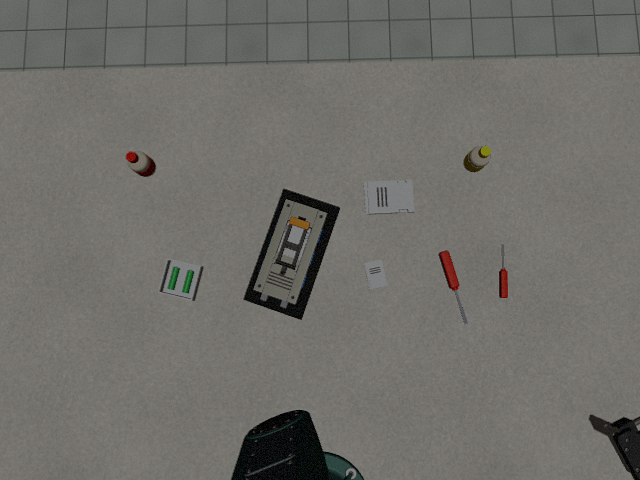

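View pics/scene0.png

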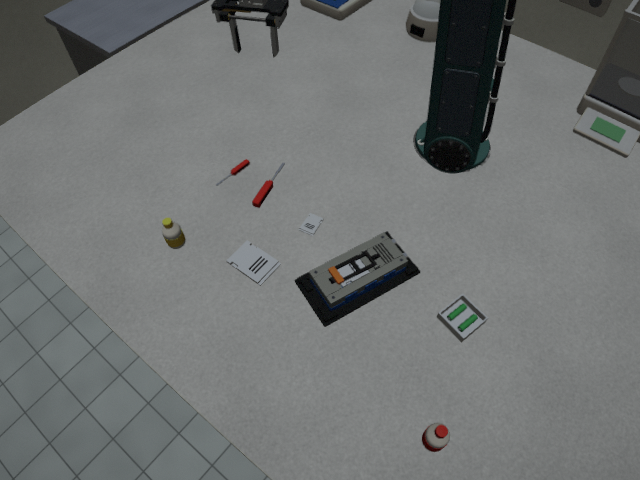

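The top view shows the meter at about (292,254), with its orange foot at (300,222). The long screwdriver's handle is at (449,271) and its tip at (466,322); a smaller decoy lies at (503,280). The bottles are at (140,163) and (478,158), and the cells at (181,280). The scene view agrees: foot at (336,275), big handle at (263,193).

```bash
cat > m1.py <<'E'
from h import *
import pickle
d=pickle.load(open('v0.pkl','rb')); S,T=d['scene'],d['top']
def blobs(c,lo,hi,amin=30):
    h=cv2.cvtColor(np.array(c['pixels']),cv2.COLOR_BGR2HSV); m=cv2.inRange(h,lo,hi)
    if lo[0]==0 and hi[0]<8: m|=cv2.inRange(h,(172,lo[1],lo[2]),(179,255,255))
    cs=cv2.findContours(m,cv2.RETR_EXTERNAL,cv2.CHAIN_APPROX_NONE)[0]
    return [(cv2.contourArea(k),cv2.minAreaRect(k)) for k in cs if cv2.contourArea(k)>amin]
for n,c in d.items():
    for nm,lo,hi in(('or',(9,150,100),(20,255,255)),('red',(0,150,60),(6,255,255))):
        for a,r in blobs(c,lo,hi): print(n,nm,a,np.round(r[0],1),np.round(r[1],1),round(r[2],1),onz(c,r[0],.05 if nm=='or' else .01).round(4))
h=cv2.cvtColor(np.array(T['pixels']),cv2.COLOR_BGR2HSV); m=cv2.inRange(h,(0,0,0),(179,255,45)); m[:, :200]=0;m[350:]=0;m[:,360:]=0
k=max(cv2.findContours(m,cv2.RETR_EXTERNAL,cv2.CHAIN_APPROX_NONE)[0],key=cv2.contourArea)
b=cv2.boxPoints(cv2.minAreaRect(k)); print(b.round(1)); P=np.array([onz(T,q,.008) for q in b]);print(P.round(4),P.mean(0), np.linalg.norm(P[0]-P[1]),np.linalg.norm(P[2]-P[1]))
E
python3 m1.py
```

```text
scene or 90.5 [335.7 274.2] [17.9  6.5] 55.0 [0.5628 0.0239 0.05  ]
scene red 96.5 [441.3 430.8] [11.3 10.6] 45.0 [0.6901 0.3762 0.01  ]
scene red 153.5 [262.1 192.1] [ 6.4 28.3] 33.7 [ 0.4699 -0.2871  0.01  ]
scene red 64.0 [239.3 166.2] [ 4.2 20.2] 53.1 [ 0.4414 -0.3981  0.01  ]
top or 121.0 [299.1 222.6] [19.6  7.3] 18.4 [0.5724 0.0297 0.05  ]
top red 151.0 [504. 283.] [28.  6.] 90.0 [ 0.4411 -0.3995  0.01  ]
top red 300.0 [449.6 270.3] [40.2  8.8] 72.2 [ 0.4701 -0.2863  0.01  ]
top red 64.5 [130.8 156.3] [8.5 9.2] 45.0 [0.7358 0.4046 0.01  ]
[[243.4 299.3]
 [282.1 187.5]
 [339.7 207.4]
 [301.  319.2]]
[[ 0.4165  0.1529  0.008 ]
 [ 0.658   0.0687  0.008 ]
 [ 0.6111 -0.0562  0.008 ]
 [ 0.3727  0.0309  0.008 ]] [0.51458558 0.04907673 0.008     ] 0.25574769513666434 0.13340639962348605
```

```bash
cat >> h.py <<'E'
from scipy.spatial.transform import Rotation as R
def plan(p,Rt,n,st=None):
    """rows (tool axes, units) from the present/commanded pose to p,Rt in n equal steps"""
    o=st or observe(); p0=np.array(o['eef_pos'] if isinstance(o,dict) else o[0]); R0=np.array(o['orientation'] if isinstance(o,dict) else o[1])
    w=R.from_matrix(R0.T@Rt).as_rotvec()/n; out=[]; Rc=R0
    for i in range(n):
        out.append(np.r_[Rc.T@(p-p0)/n/.025,w/.1]); Rc=Rc@R.from_rotvec(w).as_matrix()
    out=np.array(out)
    print('max',abs(out).max(0).round(2)); print(out.round(3).tolist())
def down(yaw,tilt=0):
    """tool x at yaw, pointing down; tilt>0: fingers swing toward tool x (deg)"""
    a=np.radians(yaw); x=np.array([np.cos(a),np.sin(a),0]); z=np.array([0,0,-1.]); M=np.c_[x,np.cross(z,x),z]
    return M@R.from_euler('y',tilt,degrees=True).as_matrix()
MO=np.array([.5146,.049,0]); MY=-19.6
def mw(x,y,z):
    a=np.radians(MY); return MO+[np.cos(a)*x-np.sin(a)*y,np.sin(a)*x+np.cos(a)*y,z]
E
python3 - <<'E'
from h import *
plan(mw(59,0,0)*0+mw(.045,0,.17),down(MY),32)
import pickle
T=pickle.load(open('v0.pkl','rb'))['top']
a=onz(T,(449.6,270.3),.01);b=onz(T,(466,322),.01);print(a,b,np.linalg.norm(a-b),np.degrees(np.arctan2(*(b-a)[[1,0]])))
E
```

```text
max [0.65 0.76 0.04 0.   0.   0.24]
[[0.648, -0.429, 0.044, -0.001, 0.0, 0.244], [0.638, -0.445, 0.044, -0.001, 0.0, 0.244], [0.626, -0.46, 0.044, -0.001, 0.0, 0.244], [0.615, -0.476, 0.044, -0.001, 0.0, 0.244], [0.603, -0.49, 0.044, -0.001, 0.0, 0.244], [0.591, -0.505, 0.044, -0.001, 0.0, 0.244], [0.579, -0.519, 0.044, -0.001, 0.0, 0.244], [0.566, -0.533, 0.044, -0.001, 0.0, 0.244], [0.553, -0.547, 0.044, -0.001, 0.0, 0.244], [0.539, -0.56, 0.044, -0.001, 0.0, 0.244], [0.525, -0.573, 0.044, -0.001, 0.0, 0.244], [0.511, -0.586, 0.044, -0.001, 0.0, 0.244], [0.497, -0.598, 0.044, -0.001, 0.0, 0.244], [0.482, -0.61, 0.044, -0.001, 0.0, 0.244], [0.467, -0.622, 0.044, -0.001, 0.0, 0.244], [0.452, -0.633, 0.044, -0.001, 0.0, 0.244], [0.436, -0.644, 0.044, -0.001, 0.0, 0.244], [0.42, -0.654, 0.044, -0.001, 0.0, 0.244], [0.404, -0.664, 0.044, -0.001, 0.0, 0.244], [0.388, -0.674, 0.044, -0.001, 0.0, 0.244], [0.371, -0.683, 0.044, -0.001, 0.0, 0.244], [0.354, -0.692, 0.043, -0.001, 0.0, 0.244], [0.337, -0.701, 0.043, -0.001, 0.0, 0.244], [0.32, -0.709, 0.043, -0.001, 0.0, 0.244], [0.303, -0.716, 0.043, -0.001, 0.0, 0.244], [0.285, -0.723, 0.043, -0.001, 0.0, 0.244], [0.267, -0.73, 0.043, -0.001, 0.0, 0.244], [0.25, -0.736, 0.043, -0.001, 0.0, 0.244], [0.232, -0.742, 0.043, -0.001, 0.0, 0.244], [0.213, -0.748, 0.043, -0.001, 0.0, 0.244], [0.195, -0.753, 0.043, -0.001, 0.0, 0.244], [0.177, -0.757, 0.043, -0.001, 0.0, 0.244]]
[ 0.47005222 -0.28634766  0.01      ] [ 0.36125934 -0.31498123  0.01      ] 0.11249787676835152 -165.25453503056406
```

{"api": "jog_arm", "payload": {
  "increments": [
    [0.65,-0.43,0.04,0,0,0.245],
    [0.64,-0.445,0.04,0,0,0.245],
    [0.625,-0.46,0.04,0,0,0.245],
    [0.615,-0.475,0.04,0,0,0.245],
    [0.6,-0.49,0.04,0,0,0.245],
    [0.59,-0.505,0.04,0,0,0.245],
    [0.58,-0.52,0.04,0,0,0.245],
    [0.565,-0.535,0.04,0,0,0.245]
  ],
  "gripper": 0
}}

```text
clock: 0.77
eef_pos: [0.3147, -0.364, 0.1969]
orientation: [[0.971, 0.239, -0.001], [0.239, -0.971, 0.001], [-0.0, -0.001, -1.0]]
force: [0.9, 0.1, -0.1]
gripper_width: 0.0941
grasp_force: 0.0
```

{"api": "jog_arm", "payload": {
  "increments": [
    [0.555,-0.545,0.04,0,0,0.245],
    [0.54,-0.56,0.04,0,0,0.245],
    [0.525,-0.575,0.04,0,0,0.245],
    [0.51,-0.585,0.04,0,0,0.245],
    [0.5,-0.6,0.04,0,0,0.245],
    [0.48,-0.61,0.04,0,0,0.245],
    [0.465,-0.62,0.04,0,0,0.245],
    [0.45,-0.635,0.04,0,0,0.245]
  ]
}}

```text
clock: 1.43
eef_pos: [0.3957, -0.2313, 0.1889]
orientation: [[0.999, 0.046, -0.001], [0.046, -0.999, 0.001], [-0.001, -0.001, -1.0]]
force: [0.3, -0.5, 0.7]
gripper_width: 0.0942
grasp_force: 0.0
```

{"api": "jog_arm", "payload": {
  "increments": [
    [0.435,-0.645,0.04,0,0,0.245],
    [0.42,-0.655,0.04,0,0,0.245],
    [0.405,-0.665,0.04,0,0,0.245],
    [0.39,-0.675,0.04,0,0,0.245],
    [0.37,-0.685,0.04,0,0,0.245],
    [0.355,-0.69,0.04,0,0,0.245],
    [0.335,-0.7,0.04,0,0,0.245],
    [0.32,-0.71,0.04,0,0,0.245]
  ]
}}

```text
clock: 2.1
eef_pos: [0.4767, -0.0986, 0.1809]
orientation: [[0.989, -0.15, -0.001], [-0.15, -0.989, 0.0], [-0.001, -0.0, -1.0]]
force: [-1.1, 0.3, 0.3]
gripper_width: 0.0939
grasp_force: 0.0
```

{"api": "jog_arm", "payload": {
  "increments": [
    [0.305,-0.715,0.04,0,0,0.24],
    [0.285,-0.725,0.04,0,0,0.24],
    [0.27,-0.73,0.04,0,0,0.24],
    [0.25,-0.735,0.04,0,0,0.24],
    [0.23,-0.74,0.04,0,0,0.24],
    [0.215,-0.75,0.04,0,0,0.24],
    [0.195,-0.755,0.04,0,0,0.24],
    [0.175,-0.755,0.04,0,0,0.24]
  ]
}}

```text
clock: 2.77
eef_pos: [0.5578, 0.0341, 0.1727]
orientation: [[0.942, -0.336, -0.001], [-0.336, -0.942, -0.0], [-0.001, 0.001, -1.0]]
force: [-0.6, -0.0, 0.2]
gripper_width: 0.0939
grasp_force: 0.0
```

```bash
python3 - <<'E'
from h import *
import pickle
o=observe();print(o['clock'],o['eef_pos'],o['orientation'].round(3).tolist(),o['qpos'].round(1),o['force'].round(1))
c=capture('wrist');save(c,'w1');pickle.dump(c,open('w1.pkl','wb'));print(np.array(c['cam_to_world']).round(3).tolist(),c['camera_matrix'])
E
```

```text
2.7667 [0.55777869 0.03409746 0.17267131] [[0.942, -0.336, -0.001], [-0.336, -0.942, -0.0], [-0.001, 0.001, -1.0]] [ -2.3   6.7  80.4  -0.   93.  107.3] [-0.6 -0.   0.2]
[[-0.336, 0.906, 0.257, 0.633], [-0.942, -0.323, -0.091, 0.007], [0.0, -0.272, 0.962, 0.352], [0.0, 0.0, 0.0, 1.0]] [[430.65063047   0.         319.55622799]
 [  0.         430.65063047 245.55717381]
 [  0.           0.           1.        ]]
```

View pics/w1.png

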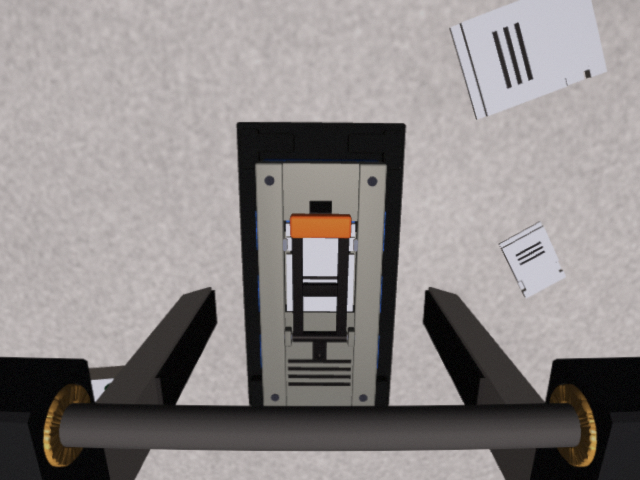

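The foot bar spans (290,214) to (352,238), the notch is at (320,207), and the case's far corners are at (257,164) and (386,164). The pose matches my estimate.

```bash
cat > m2.py <<'E'
from h import *
import pickle
c=pickle.load(open('w1.pkl','rb')); d=pickle.load(open('v0.pkl','rb'))
def orange(c):
    h=cv2.cvtColor(np.array(c['pixels']),cv2.COLOR_BGR2HSV); m=cv2.inRange(h,(8,130,60),(22,255,255))
    return cv2.minAreaRect(max(cv2.findContours(m,cv2.RETR_EXTERNAL,cv2.CHAIN_APPROX_NONE)[0],key=cv2.contourArea))
r=[orange(x) for x in (c,d['top'],d['scene'])];print(r)
print('foot tri',tri([ray(x,q[0]) for x,q in zip((c,d['top'],d['scene']),r)]), tri([ray(c,r[0][0]),ray(d['top'],r[1][0])]),onz(c,r[0][0],.057))
b=np.array([onz(c,q,.0595) for q in cv2.boxPoints(r[0])]);print(b.round(4))
hsv=cv2.cvtColor(np.array(c['pixels']),cv2.COLOR_BGR2HSV).astype(int)
g=np.array(c['pixels']).astype(int).sum(2)
# case left/right edges along rows: brightness step between dark side and grey back
L=[];Rr=[]
for v in range(175,340,15):
    row=cv2.GaussianBlur(g[v:v+1].astype(np.float32),(5,1),0)[0]; dr=np.diff(row)
    L.append((248+dr[248:275].argmax(),v)); Rr.append((370+dr[370:395].argmin(),v))
for E in (L,Rr):
    P=np.array([onz(c,q,.05) for q in E]); f=cv2.fitLine(P[:,:2].astype(np.float32),cv2.DIST_HUBER,0,.001,.001).ravel(); print(np.degrees(np.arctan2(f[1],f[0])),f)
    print([(np.array([[np.cos(a),np.sin(a)],[-np.sin(a),np.cos(a)]])@(P[i,:2]-MO[:2])).round(4).tolist() for a in [np.radians(MY)] for i in (0,5,10)])
col=[]
for u in range(270,375,10):
    y=g[150:185,u].astype(float); col.append((u,150+np.diff(y).argmax()))
P=np.array([onz(c,q,.05) for q in col]);a=np.radians(MY);print('end x',((P[:,:2]-MO[:2])@[np.cos(a),np.sin(a)]).round(4))
print('lip',)
E
python3 m2.py
```

```text
[((320.0, 226.0), (24.0, 60.0), 90.0), ((299.0999755859375, 222.70001220703125), (20.23857307434082, 7.589465618133545), 18.434947967529297), ((335.4999694824219, 274.4999694824219), (18.027755737304688, 7.488452911376953), 56.3099365234375)]
foot tri [0.56980992 0.02892681 0.06373665] [0.56974306 0.02892477 0.06427418] [0.56813238 0.02946209 0.057     ]
[[0.5837 0.046  0.0595]
 [0.5697 0.0069 0.0595]
 [0.5535 0.0123 0.0595]
 [0.5676 0.052  0.0595]]
-20.097616 [ 0.93910855 -0.34362066  0.5672504   0.07867309]
[[0.0919, 0.0449], [0.0374, 0.0456], [-0.0229, 0.0458]]
-19.962788 [ 0.9399145  -0.34140977  0.5354265  -0.00698865]
[[0.0919, -0.0459], [0.0373, -0.0458], [-0.023, -0.0452]]
end x [0.1009 0.1002 0.1008 0.1008 0.1001 0.1001 0.1001 0.1001 0.1001 0.1002
 0.1002]
lip
```

```bash
sed -i 's/^MO=.*/MO=np.array([.5149,.0491,0]); MY=-19.95/' h.py; python3 - <<'E'
from h import *
plan(mw(.0585,0,.0525),down(MY),8)
E
```

```text
max [0.07 0.02 0.6  0.   0.   0.01]
[[0.065, 0.02, 0.598, -0.003, 0.002, 0.01], [0.065, 0.02, 0.598, -0.003, 0.002, 0.01], [0.065, 0.02, 0.598, -0.003, 0.002, 0.01], [0.065, 0.02, 0.598, -0.003, 0.002, 0.01], [0.065, 0.019, 0.598, -0.003, 0.002, 0.01], [0.065, 0.019, 0.598, -0.003, 0.002, 0.01], [0.065, 0.019, 0.598, -0.003, 0.002, 0.01], [0.065, 0.019, 0.598, -0.003, 0.002, 0.01]]
```

{"api": "jog_arm", "payload": {
  "increments": [
    [0.065,0.02,0.8,0,0,0.01],
    [0.065,0.02,0.8,0,0,0.01],
    [0.065,0.02,0.8,0,0,0.01],
    [0.065,0.02,0.8,0,0,0.01],
    [0.065,0.02,0.6,0,0,0.01],
    [0.065,0.02,0.5,0,0,0.01],
    [0.065,0.02,0.3,0,0,0.01],
    [0.065,0.02,0.17,0,0,0.01]
  ]
}}

```text
clock: 3.48
eef_pos: [0.5679, 0.0247, 0.0528]
orientation: [[0.94, -0.342, -0.002], [-0.342, -0.94, -0.0], [-0.002, 0.001, -1.0]]
force: [-0.5, 0.4, -0.3]
gripper_width: 0.0942
grasp_force: 0.0
```

{"api": "jog_arm", "payload": {
  "increments": [
    [0,0,0,0,0,0],
    [0,0,0,0,0,0],
    [0,0,0,0,0,0],
    [0,0,0,0,0,0],
    [0,0,0,0,0,0],
    [0,0,0,0,0,0],
    [0,0,0,0,0,0],
    [0,0,0,0,0,0]
  ],
  "gripper": 255
}}

```text
clock: 4.15
eef_pos: [0.5698, 0.0275, 0.0547]
orientation: [[0.94, -0.342, 0.003], [-0.342, -0.94, 0.006], [0.001, -0.006, -1.0]]
force: [4.2, 10.7, -0.6]
gripper_width: 0.0441
grasp_force: 5.6
```

{"api": "jog_arm", "payload": {
  "increments": [
    [0,-0.04,0,0,0,0],
    [0,-0.04,0,0,0,0],
    [0,-0.04,0,0,0,0],
    [0,-0.03,0,0,0,0],
    [0,0,0,0,0,0],
    [0,0,0,0,0,0],
    [0,0,0,0,0,0],
    [0,0,0,0,0,0]
  ]
}}

```text
clock: 4.82
eef_pos: [0.5703, 0.0289, 0.0544]
orientation: [[0.94, -0.342, 0.001], [-0.342, -0.94, 0.001], [0.001, -0.001, -1.0]]
force: [2.1, 3.5, 0.7]
gripper_width: 0.0419
grasp_force: 30.0
```

```bash
python3 - <<'E'
from h import *
o=observe();print({k:np.round(v,4) for k,v in o.items()});a=np.radians(MY);print((o['eef_pos']-MO)[:2]@np.array([[np.cos(a),-np.sin(a)],[np.sin(a),np.cos(a)]]))
E
```

```text
{'clock': np.float64(4.8167), 'qpos': array([-2.822400e+00,  1.200850e+01,  8.808330e+01,  5.090000e-02,
        7.985240e+01,  1.071823e+02]), 'joint_velocities': array([ 0.0941, -0.0432,  0.0426, -0.0108,  0.0722, -0.0657]), 'joint_efforts': array([ -1.945 , -36.8188, -27.037 ,  -1.5888,   0.7315,   0.1259]), 'eef_pos': array([0.5703, 0.0289, 0.0544]), 'orientation': array([[ 9.396e-01, -3.422e-01,  1.000e-03],
       [-3.422e-01, -9.396e-01,  8.000e-04],
       [ 7.000e-04, -1.100e-03, -1.000e+00]]), 'force': array([2.1394, 3.4523, 0.7236]), 'torque': array([ 1.1136, -0.537 ,  0.1434]), 'grasp_force': np.float64(29.996), 'gripper_width': np.float64(0.0419)}
[ 0.05897538 -0.00012496]
```

```bash
python3 -c "
import numpy as np
t=np.linspace(0,1.38,25)
print(np.c_[89*np.diff(np.cos(t))/25,-89*np.diff(np.sin(t))/25].round(3).tolist())"
```

```text
[[-0.006, -0.205], [-0.018, -0.204], [-0.029, -0.203], [-0.041, -0.201], [-0.052, -0.198], [-0.064, -0.195], [-0.075, -0.191], [-0.086, -0.186], [-0.096, -0.181], [-0.106, -0.175], [-0.116, -0.168], [-0.126, -0.162], [-0.135, -0.154], [-0.143, -0.146], [-0.152, -0.138], [-0.159, -0.129], [-0.166, -0.119], [-0.173, -0.11], [-0.179, -0.099], [-0.184, -0.089], [-0.189, -0.078], [-0.193, -0.067], [-0.197, -0.056], [-0.2, -0.045]]
```

{"api": "jog_arm", "payload": {
  "increments": [
    [-0.005,0,-0.205,0,0,0],
    [-0.02,0,-0.205,0,0,0],
    [-0.03,0,-0.205,0,0,0],
    [-0.04,0,-0.2,0,0,0],
    [-0.05,0,-0.2,0,0,0],
    [-0.065,0,-0.195,0,0,0],
    [-0.075,0,-0.19,0,0,0],
    [-0.085,0,-0.185,0,0,0]
  ]
}}

```text
clock: 5.48
eef_pos: [0.5593, 0.0328, 0.0922]
orientation: [[0.94, -0.342, -0.005], [-0.342, -0.94, 0.002], [-0.005, -0.0, -1.0]]
force: [0.7, 5.7, -4.1]
gripper_width: 0.0415
grasp_force: 30.0
```

{"api": "jog_arm", "payload": {
  "increments": [
    [-0.095,0,-0.18,0,0,0],
    [-0.105,0,-0.175,0,0,0],
    [-0.115,0,-0.17,0,0,0],
    [-0.125,0,-0.16,0,0,0],
    [-0.135,0,-0.155,0,0,0],
    [-0.145,0,-0.145,0,0,0],
    [-0.15,0,-0.14,0,0,0],
    [-0.16,0,-0.13,0,0,0]
  ]
}}

```text
clock: 6.15
eef_pos: [0.5352, 0.0416, 0.1227]
orientation: [[0.94, -0.342, -0.005], [-0.342, -0.94, 0.002], [-0.005, -0.0, -1.0]]
force: [1.9, 4.8, -7.2]
gripper_width: 0.0414
grasp_force: 30.0
```

{"api": "jog_arm", "payload": {
  "increments": [
    [-0.165,0,-0.12,0,0,0],
    [-0.175,0,-0.11,0,0,0],
    [-0.18,0,-0.1,0,0,0],
    [-0.185,0,-0.09,0,0,0],
    [-0.19,0,-0.08,0,0,0],
    [-0.195,0,-0.065,0,0,0],
    [-0.195,0,-0.055,0,0,0],
    [-0.2,0,-0.045,0,0,0]
  ]
}}

```text
clock: 6.82
eef_pos: [0.5011, 0.054, 0.1401]
orientation: [[0.94, -0.342, -0.003], [-0.342, -0.94, 0.001], [-0.003, -0.0, -1.0]]
force: [1.8, 4.7, -3.9]
gripper_width: 0.0415
grasp_force: 30.0
```

```bash
python3 - <<'E'
from h import *
o=observe();c=capture('wrist');a=np.radians(MY);print((o['eef_pos']-MO)[:2]@np.array([[np.cos(a),-np.sin(a)],[np.sin(a),np.cos(a)]]),o['eef_pos'],o['force'],o['gripper_width'],o['grasp_force'])
s=capture('scene')
save(c,'w2');p=np.array(s['pixels'])[200:340,270:450];cv2.imwrite('pics/s2.png',np.vstack([cv2.resize(p,(640,498))]))
E
```

```text
[-0.01460858 -0.00010537] [0.50113211 0.0539854  0.140108  ] [ 1.83732989  4.73596542 -3.88450227] 0.04147876084987148 29.996323585510254
```

View pics/w2.png

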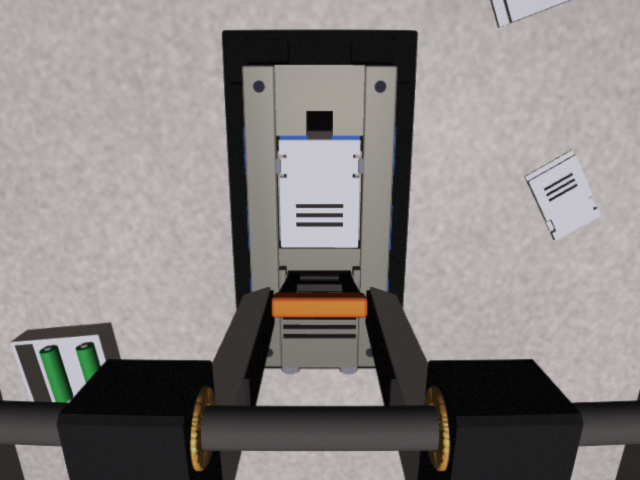

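The stand is upright: the orange foot is at (320,305), calculated angle about 1.40 rad. The cover's lip runs along row 138 and the notch is at (320,124). Next: release and raise.

{"api": "jog_arm", "payload": {
  "increments": [
    [0,0,0,0,0,0],
    [0,0,0,0,0,0],
    [0,0,0,0,0,0],
    [0,0,0,0,0,0],
    [0,0,0,0,0,0],
    [0,0,0,0,0,0],
    [0,0,0,0,0,0],
    [0,0,0,0,0,0]
  ],
  "gripper": 0
}}

```text
clock: 7.58
eef_pos: [0.5022, 0.053, 0.1419]
orientation: [[0.94, -0.342, 0.0], [-0.342, -0.94, -0.0], [0.0, 0.0, -1.0]]
force: [0.2, -0.5, 0.9]
gripper_width: 0.0915
grasp_force: 0.0
```

{"api": "jog_arm", "payload": {
  "increments": [
    [0,0,-0.2,0,0,0],
    [0,0,-0.4,0,0,0],
    [0,0,-0.5,0,0,0],
    [0,0,-0.5,0,0,0],
    [0,0,-0.5,0,0,0],
    [0,0,-0.3,0,0,0],
    [0,0,0,0,0,0],
    [0,0,0,0,0,0]
  ]
}}

```text
clock: 8.25
eef_pos: [0.5025, 0.0532, 0.2027]
orientation: [[0.94, -0.342, 0.002], [-0.342, -0.94, -0.0], [0.002, -0.0, -1.0]]
force: [0.2, 1.2, -0.1]
gripper_width: 0.0939
grasp_force: 0.0
```

```bash
python3 - <<'E'
from h import *
import pickle
o=observe();c=capture('wrist');print(o['eef_pos'],o['force'],o['gripper_width'])
h=cv2.cvtColor(np.array(c['pixels']),cv2.COLOR_BGR2HSV); m=cv2.inRange(h,(8,130,60),(22,255,255))
k=max(cv2.findContours(m,cv2.RETR_EXTERNAL,cv2.CHAIN_APPROX_NONE)[0],key=cv2.contourArea);r=cv2.minAreaRect(k);print(r,'expect',proj(c,mw(-.015,0,.1465)))
save(c,'w3');pickle.dump(c,open('w3.pkl','wb'))
D=np.array([.4701,-.2865]);
plan(np.r_[D,.15],down(14.75),24)
E
```

```text
[0.50252263 0.05321963 0.20274959] [ 0.18454579  1.15516196 -0.11748575] 0.09389073938088079
((318.5, 272.5), (15.0, 71.0), 90.0) expect [318.10299387 272.13363182]
max [0.18 0.57 0.09 0.   0.   0.25]
[[0.144, 0.55, 0.086, 0.0, 0.0, -0.253], [0.13, 0.554, 0.086, 0.0, 0.0, -0.253], [0.116, 0.557, 0.086, 0.0, 0.0, -0.253], [0.102, 0.56, 0.086, 0.0, 0.0, -0.253], [0.087, 0.562, 0.086, 0.0, 0.0, -0.253], [0.073, 0.564, 0.086, 0.0, 0.0, -0.253], [0.059, 0.566, 0.086, 0.0, 0.0, -0.253], [0.045, 0.567, 0.086, 0.0, 0.0, -0.253], [0.03, 0.568, 0.086, 0.0, 0.0, -0.253], [0.016, 0.568, 0.086, 0.0, 0.0, -0.253], [0.001, 0.569, 0.086, 0.0, 0.0, -0.253], [-0.013, 0.569, 0.086, 0.0, 0.0, -0.253], [-0.027, 0.568, 0.086, 0.0, 0.0, -0.253], [-0.042, 0.567, 0.086, 0.0, 0.0, -0.253], [-0.056, 0.566, 0.086, 0.0, 0.0, -0.253], [-0.07, 0.564, 0.086, 0.0, 0.0, -0.253], [-0.084, 0.562, 0.086, 0.0, 0.0, -0.253], [-0.099, 0.56, 0.086, 0.0, 0.0, -0.253], [-0.113, 0.557, 0.086, 0.0, 0.0, -0.253], [-0.127, 0.554, 0.086, 0.0, 0.0, -0.253], [-0.141, 0.551, 0.086, 0.0, 0.0, -0.253], [-0.155, 0.547, 0.086, 0.0, 0.0, -0.253], [-0.168, 0.543, 0.086, 0.0, 0.0, -0.253], [-0.182, 0.539, 0.086, 0.0, 0.0, -0.253]]
```

{"api": "jog_arm", "payload": {
  "increments": [
    [0.145,0.55,0.085,0,0,-0.255],
    [0.13,0.555,0.085,0,0,-0.255],
    [0.115,0.555,0.085,0,0,-0.255],
    [0.1,0.56,0.085,0,0,-0.255],
    [0.085,0.56,0.085,0,0,-0.255],
    [0.075,0.565,0.085,0,0,-0.255],
    [0.06,0.565,0.085,0,0,-0.255],
    [0.045,0.565,0.085,0,0,-0.255]
  ]
}}

```text
clock: 8.97
eef_pos: [0.4908, -0.0605, 0.1835]
orientation: [[0.99, -0.143, -0.002], [-0.143, -0.99, 0.0], [-0.002, -0.0, -1.0]]
force: [0.3, 0.4, 0.3]
gripper_width: 0.0941
grasp_force: 0.0
```

{"api": "jog_arm", "payload": {
  "increments": [
    [0.03,0.57,0.085,0,0,-0.255],
    [0.015,0.57,0.085,0,0,-0.255],
    [0,0.57,0.085,0,0,-0.255],
    [-0.015,0.57,0.085,0,0,-0.255],
    [-0.025,0.57,0.085,0,0,-0.255],
    [-0.04,0.565,0.085,0,0,-0.255],
    [-0.055,0.565,0.085,0,0,-0.255],
    [-0.07,0.565,0.085,0,0,-0.255]
  ]
}}

```text
clock: 9.63
eef_pos: [0.4805, -0.1737, 0.1665]
orientation: [[0.998, 0.06, -0.002], [0.06, -0.998, 0.001], [-0.002, -0.001, -1.0]]
force: [-0.1, -0.3, 0.1]
gripper_width: 0.0936
grasp_force: 0.0
```

{"api": "jog_arm", "payload": {
  "increments": [
    [-0.085,0.56,0.085,0,0,-0.25],
    [-0.1,0.56,0.085,0,0,-0.25],
    [-0.115,0.555,0.085,0,0,-0.25],
    [-0.125,0.555,0.085,0,0,-0.25],
    [-0.14,0.55,0.085,0,0,-0.25],
    [-0.155,0.545,0.085,0,0,-0.25],
    [-0.17,0.545,0.085,0,0,-0.25],
    [-0.18,0.54,0.085,0,0,-0.25]
  ]
}}

```text
clock: 10.3
eef_pos: [0.4701, -0.2868, 0.1494]
orientation: [[0.966, 0.257, -0.002], [0.257, -0.966, 0.001], [-0.002, -0.002, -1.0]]
force: [-0.5, -0.6, 0.4]
gripper_width: 0.0939
grasp_force: 0.0
```

{"api": "jog_arm", "payload": {
  "increments": [
    [0,0,0,0,0,0],
    [0,0,0,0,0,0],
    [0,0,0,0,0,0],
    [0,0,0,0,0,0],
    [0,0,0,0,0,0],
    [0,0,0,0,0,0],
    [0,0,0,0,0,0],
    [0,0,0,0,0,0]
  ]
}}

```text
clock: 10.97
eef_pos: [0.471, -0.2862, 0.1511]
orientation: [[0.967, 0.256, 0.0], [0.256, -0.967, -0.0], [0.0, 0.0, -1.0]]
force: [-0.6, -0.6, 0.1]
gripper_width: 0.0937
grasp_force: 0.0
```

```bash
python3 - <<'E'
from h import *
import pickle
o=observe();c=capture('wrist');print(o['clock'],o['eef_pos'],o['orientation'].round(4).tolist())
save(c,'w4');pickle.dump(c,open('w4.pkl','wb'));pickle.dump(o,open('o4.pkl','wb'))
h=cv2.cvtColor(np.array(c['pixels']),cv2.COLOR_BGR2HSV); m=cv2.inRange(h,(0,130,40),(7,255,255))|cv2.inRange(h,(172,130,40),(179,255,255))
for k in cv2.findContours(m,cv2.RETR_EXTERNAL,cv2.CHAIN_APPROX_NONE)[0]:
    if cv2.contourArea(k)<300: continue
    r=cv2.minAreaRect(k);b=cv2.boxPoints(r);P=np.array([onz(c,q,.02) for q in b]);print(r,b.round(0).tolist(),P.round(4).tolist(),P.mean(0))
d=pickle.load(open('v0.pkl','rb'))
E
```

```text
10.9667 [ 0.47097333 -0.28621286  0.15105167] [[0.9666, 0.2563, 0.0003], [0.2563, -0.9666, -0.0003], [0.0003, 0.0003, -1.0]]
((452.74993896484375, 279.2500305175781), (17.595064163208008, 28.23088836669922), 23.198591232299805) [[439.0, 289.0], [450.0, 263.0], [466.0, 270.0], [455.0, 296.0]] [[0.4539, -0.3878, 0.02], [0.4761, -0.389, 0.02], [0.474, -0.403, 0.02], [0.4517, -0.402, 0.02]] [ 0.46395334 -0.39545449  0.02      ]
((315.0, 232.5), (109.0, 26.0), 90.0) [[302.0, 178.0], [328.0, 178.0], [328.0, 287.0], [302.0, 287.0]] [[0.5093, -0.2642, 0.02], [0.5141, -0.2823, 0.02], [0.4335, -0.3041, 0.02], [0.4283, -0.2848, 0.02]] [ 0.47131002 -0.28384468  0.02      ]
```

View pics/w4.png

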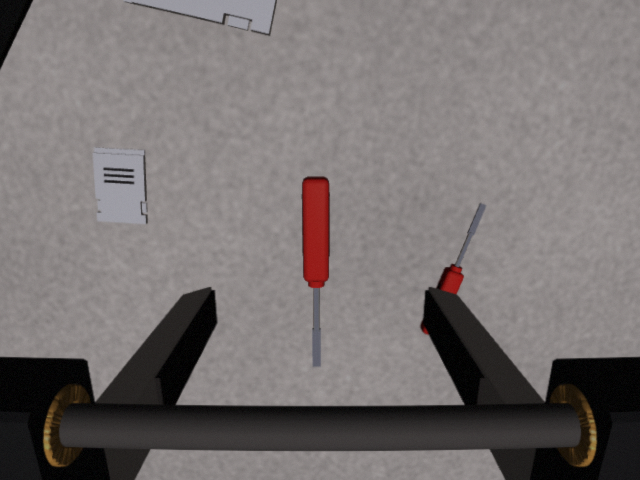

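The handle spans (302–328, 178–287) and the blade tip is at (317,366). The decoy driver at (455,270) is about 11 cm clear.

```bash
python3 - <<'E'
from h import *
import pickle
c=pickle.load(open('w4.pkl','rb'));d=pickle.load(open('v0.pkl','rb'))
t=onz(c,(317,366),.010); e=onz(c,(315,178.5),.016); h2=onz(c,(315.5,230),.02)
u=(t-e)[:2];L=np.linalg.norm(u);yaw=np.degrees(np.arctan2(u[1],u[0]));print(t,e,L,yaw,'origin from tip',t[:2]-.118*u/L,'from end',e[:2]+.04*u/L)
print('tri handle',tri([ray(c,(315,232)),ray(d['top'],(449.6,270.3)),ray(d['scene'],(262.1,192.1))]))
org=t[:2]-.118*u/L
plan(np.r_[org,.009+.000],down(yaw-180),16)
E
```

```text
[ 0.35860962 -0.31499255  0.01      ] [ 0.51089649 -0.27343418  0.016     ] 0.15785560082272732 -164.73592115136583 origin from tip [ 0.47244689 -0.28392689] from end [ 0.47230759 -0.28396491]
tri handle [ 0.4708239  -0.28493328  0.01250734]
max [0.01 0.   0.36 0.   0.   0.  ]
[[0.005, -0.005, 0.355, 0.0, -0.0, -0.005], [0.005, -0.005, 0.355, 0.0, -0.0, -0.005], [0.005, -0.005, 0.355, 0.0, -0.0, -0.005], [0.005, -0.005, 0.355, 0.0, -0.0, -0.005], [0.005, -0.005, 0.355, 0.0, -0.0, -0.005], [0.005, -0.005, 0.355, 0.0, -0.0, -0.005], [0.005, -0.005, 0.355, 0.0, -0.0, -0.005], [0.005, -0.005, 0.355, 0.0, -0.0, -0.005], [0.005, -0.005, 0.355, 0.0, -0.0, -0.005], [0.005, -0.005, 0.355, 0.0, -0.0, -0.005], [0.005, -0.005, 0.355, 0.0, -0.0, -0.005], [0.005, -0.005, 0.355, 0.0, -0.0, -0.005], [0.005, -0.005, 0.355, 0.0, -0.0, -0.005], [0.005, -0.005, 0.355, 0.0, -0.0, -0.005], [0.005, -0.005, 0.355, 0.0, -0.0, -0.005], [0.005, -0.005, 0.355, 0.0, -0.0, -0.005]]
```

{"api": "jog_arm", "payload": {
  "increments": [
    [0.01,-0.01,0.9,0,0,-0.01],
    [0.01,-0.01,0.9,0,0,-0.01],
    [0.01,-0.01,0.9,0,0,-0.01],
    [0.01,-0.01,0.9,0,0,-0.01],
    [0.01,-0.01,0.9,0,0,-0.01],
    [0.01,-0.01,0.7,0,0,-0.01],
    [0.01,-0.01,0.4,0,0,-0.01],
    [0.01,-0.01,0.26,0,0,-0.01]
  ]
}}

```text
clock: 11.68
eef_pos: [0.4715, -0.2835, 0.0028]
orientation: [[0.965, 0.264, -0.002], [0.264, -0.965, 0.001], [-0.001, -0.002, -1.0]]
force: [-0.0, 0.3, 0.6]
gripper_width: 0.0938
grasp_force: 0.0
```

{"api": "jog_arm", "payload": {
  "increments": [
    [0,0,0,0,0,0],
    [0,0,0,0,0,0],
    [0,0,0,0,0,0],
    [0,0,0,0,0,0],
    [0,0,0,0,0,0],
    [0,0,0,0,0,0],
    [0,0,0,0,0,0],
    [0,0,0,0,0,0]
  ],
  "gripper": 255
}}

```text
clock: 12.35
eef_pos: [0.4724, -0.2842, 0.0046]
orientation: [[0.965, 0.264, 0.0], [0.264, -0.965, -0.0], [0.0, 0.0, -1.0]]
force: [-0.3, -0.3, 0.5]
gripper_width: 0.0443
grasp_force: 0.0
```

{"api": "jog_arm", "payload": {
  "increments": [
    [0,0,0,0,0,0],
    [0,0,0,0,0,0],
    [0,0,0,0,0,0],
    [0,0,0,0,0,0],
    [0,0,0,0,0,0],
    [0,0,0,0,0,0],
    [0,0,0,0,0,0],
    [0,0,0,0,0,0]
  ]
}}

```text
clock: 13.02
eef_pos: [0.4722, -0.284, 0.0043]
orientation: [[0.965, 0.264, -0.0], [0.264, -0.965, 0.0], [-0.0, -0.0, -1.0]]
force: [0.0, 0.8, -0.3]
gripper_width: 0.0197
grasp_force: 30.0
```

{"api": "jog_arm", "payload": {
  "increments": [
    [0,0,-0.4,0,0,0],
    [0,0,-0.8,0,0,0],
    [0,0,-0.9,0,0,0],
    [0,0,-0.9,0,0,0],
    [0,0,-0.9,0,0,0],
    [0,0,-0.9,0,0,0],
    [0,0,-0.8,0,0,0],
    [0,0,-0.4,0,0,0]
  ]
}}

```text
clock: 13.68
eef_pos: [0.4734, -0.285, 0.1585]
orientation: [[0.965, 0.264, 0.005], [0.264, -0.965, -0.004], [0.004, 0.005, -1.0]]
force: [0.2, -0.4, -0.1]
gripper_width: 0.0198
grasp_force: 30.0
```

```bash
cat >> h.py <<'E'
TIP=np.array([-.118,0,-.0057])
def pry(phi,tx,clear=.0015,back=0.,yoff=0,zoff=0):
    """TCP pose: blade slanting phi over the rim (clear above it), tip at meter x=tx, pulled back along its axis"""
    f=np.radians(phi); tz=.050+(.001+clear)/np.cos(f)-(.074-tx)*np.tan(f)
    Rt=down(MY,phi); tip=mw(tx+back*np.cos(f),yoff,tz+back*np.sin(f)+zoff); return tip-Rt@TIP,Rt
E
python3 - <<'E'
from h import *
o=observe();print(o['eef_pos'],o['force'],o['gripper_width'])
p,Rt=pry(36,.0515,back=.06);print(p)
plan(p,Rt,24,([.4722,-.284,.1543],o['orientation']))
E
```

```text
[ 0.47339033 -0.28495479  0.1584878 ] [ 0.24137377 -0.36981566 -0.05518033] 0.019839806494626976
[ 0.70182223 -0.01874946  0.13675734]
max [0.49 0.54 0.15 0.08 0.25 0.25]
[[0.486, -0.326, 0.029, -0.079, 0.251, 0.248], [0.477, -0.338, 0.039, -0.079, 0.251, 0.248], [0.467, -0.35, 0.048, -0.079, 0.251, 0.248], [0.457, -0.362, 0.057, -0.079, 0.251, 0.248], [0.446, -0.374, 0.065, -0.079, 0.251, 0.248], [0.435, -0.385, 0.073, -0.079, 0.251, 0.248], [0.423, -0.396, 0.081, -0.079, 0.251, 0.248], [0.411, -0.407, 0.088, -0.079, 0.251, 0.248], [0.399, -0.418, 0.095, -0.079, 0.251, 0.248], [0.386, -0.429, 0.102, -0.079, 0.251, 0.248], [0.372, -0.439, 0.108, -0.079, 0.251, 0.248], [0.359, -0.449, 0.114, -0.079, 0.251, 0.248], [0.344, -0.458, 0.119, -0.079, 0.251, 0.248], [0.33, -0.468, 0.124, -0.079, 0.251, 0.248], [0.315, -0.477, 0.128, -0.079, 0.251, 0.248], [0.3, -0.485, 0.132, -0.079, 0.251, 0.248], [0.284, -0.494, 0.135, -0.079, 0.251, 0.248], [0.268, -0.502, 0.138, -0.079, 0.251, 0.248], [0.252, -0.509, 0.141, -0.079, 0.251, 0.248], [0.236, -0.516, 0.143, -0.079, 0.251, 0.248], [0.22, -0.523, 0.145, -0.079, 0.251, 0.248], [0.203, -0.529, 0.146, -0.079, 0.251, 0.248], [0.186, -0.535, 0.146, -0.079, 0.251, 0.248], [0.169, -0.541, 0.147, -0.079, 0.251, 0.248]]
```

{"api": "jog_arm", "payload": {
  "increments": [
    [0.485,-0.325,0.03,-0.08,0.25,0.25],
    [0.475,-0.34,0.04,-0.08,0.25,0.25],
    [0.465,-0.35,0.05,-0.08,0.25,0.25],
    [0.455,-0.36,0.055,-0.08,0.25,0.25],
    [0.445,-0.375,0.065,-0.08,0.25,0.25],
    [0.435,-0.385,0.075,-0.08,0.25,0.25],
    [0.425,-0.395,0.08,-0.08,0.25,0.25],
    [0.41,-0.405,0.09,-0.08,0.25,0.25]
  ]
}}

```text
clock: 14.35
eef_pos: [0.5487, -0.1952, 0.148]
orientation: [[0.977, 0.06, 0.206], [0.068, -0.997, -0.03], [0.204, 0.043, -0.978]]
force: [-0.2, -0.7, -1.2]
gripper_width: 0.0199
grasp_force: 30.0
```

{"api": "jog_arm", "payload": {
  "increments": [
    [0.4,-0.42,0.095,-0.08,0.25,0.25],
    [0.385,-0.43,0.1,-0.08,0.25,0.25],
    [0.37,-0.44,0.11,-0.08,0.25,0.25],
    [0.36,-0.45,0.115,-0.08,0.25,0.25],
    [0.345,-0.46,0.12,-0.08,0.25,0.25],
    [0.33,-0.47,0.125,-0.08,0.25,0.25],
    [0.315,-0.475,0.13,-0.08,0.25,0.25],
    [0.3,-0.485,0.13,-0.08,0.25,0.25]
  ]
}}

```text
clock: 15.02
eef_pos: [0.6253, -0.1067, 0.1416]
orientation: [[0.907, -0.149, 0.393], [-0.119, -0.988, -0.099], [0.403, 0.043, -0.914]]
force: [0.6, -0.4, -0.3]
gripper_width: 0.0198
grasp_force: 30.0
```

{"api": "jog_arm", "payload": {
  "increments": [
    [0.285,-0.495,0.135,-0.08,0.25,0.245],
    [0.27,-0.5,0.14,-0.08,0.25,0.245],
    [0.25,-0.51,0.14,-0.08,0.25,0.245],
    [0.235,-0.515,0.145,-0.08,0.25,0.245],
    [0.22,-0.525,0.145,-0.08,0.25,0.245],
    [0.205,-0.53,0.145,-0.08,0.25,0.245],
    [0.185,-0.535,0.145,-0.08,0.25,0.245],
    [0.17,-0.54,0.145,-0.08,0.25,0.245]
  ]
}}

```text
clock: 15.68
eef_pos: [0.702, -0.0185, 0.1353]
orientation: [[0.764, -0.344, 0.545], [-0.279, -0.939, -0.201], [0.581, 0.002, -0.814]]
force: [-0.1, -0.6, -0.7]
gripper_width: 0.02
grasp_force: 30.0
```

{"api": "jog_arm", "payload": {
  "increments": [
    [0,0,0,0,0,0],
    [0,0,0,0,0,0],
    [0,0,0,0,0,0],
    [0,0,0,0,0,0],
    [0,0,0,0,0,0],
    [0,0,0,0,0,0],
    [0,0,0,0,0,0],
    [0,0,0,0,0,0]
  ]
}}

```text
clock: 16.35
eef_pos: [0.7021, -0.0195, 0.1362]
orientation: [[0.764, -0.343, 0.546], [-0.278, -0.939, -0.201], [0.581, 0.002, -0.814]]
force: [0.1, 0.5, -1.0]
gripper_width: 0.0197
grasp_force: 30.0
```

```bash
python3 - <<'E'
from h import *
import pickle
o=observe();print(o['clock'],o['eef_pos'],o['force'],o['qpos'].round(1))
p,Rt=pry(36,.0515,back=.06);print(p,R.from_matrix(o['orientation'].T@Rt).as_rotvec().round(4),'dpos tool',(o['orientation'].T@(p-o['eef_pos'])).round(4))
tip=o['eef_pos']+o['orientation']@TIP
ims=[]
for n in('scene','top','wrist'):
    c=capture(n);pickle.dump(c,open('p_'+n,'wb'));uv=proj(c,tip);print(n,uv,'notch',proj(c,mw(.066,0,.05)),'collar',proj(c,o['eef_pos']+o['orientation']@(TIP+[.078,0,0])))
    u,v=proj(c,mw(.07,0,.05)).astype(int);s=60 if n!='wrist' else 100
    im=np.array(c['pixels'])[max(v-s,0):v+s,max(u-s,0):u+s]; ims.append(cv2.resize(im,(390,390),interpolation=cv2.INTER_CUBIC))
    print(n,max(u-s,0),max(v-s,0),im.shape)
cv2.imwrite('pics/p5.png',np.hstack(ims[:2])[:, :780])
cv2.imwrite('pics/p5w.png',ims[2])
E
```

```text
16.35 [ 0.70213472 -0.01953356  0.13617553] [ 0.1369149   0.52251292 -0.95292182] [ -0.6   4.2  95.  -15.2  47.9 116.3]
[ 0.70182223 -0.01874946  0.13675734] [ 0.0028  0.0078 -0.0007] dpos tool [-0.0001 -0.0006 -0.0008]
scene [318.5010881  281.40479836] notch [332.6104058  279.38202191] collar [290.00498416 284.83010885]
scene 271 220 (120, 120, 3)
top [305.75480907 202.95517176] notch [300.64344724 220.38093507] collar [315.32483292 167.88653695]
top 241 158 (120, 120, 3)
wrist [318.94063581 519.72711447] notch [318.08990677 576.87475145] collar [318.85199168 393.01225926]
wrist 218 468 (12, 200, 3)
```

View pics/p5.png

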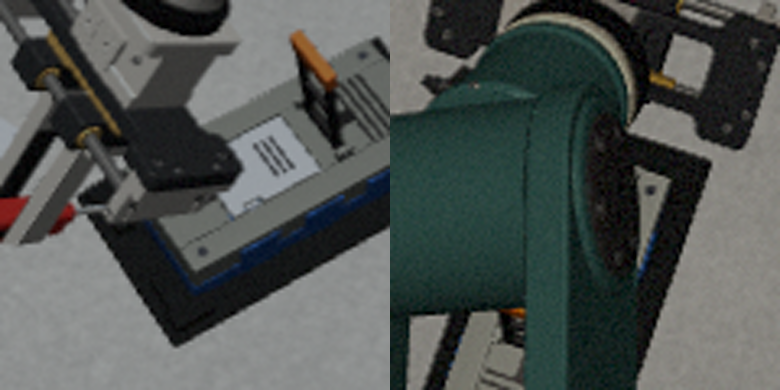

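The wrist hides the blade in both fixed views. The visible handle end is where I predicted (about 290,285), and the stand is still up. I'll check the notch edges against the earlier wrist pictures and plan the insertion.

```bash
python3 - <<'E'
from h import *
import pickle
c=pickle.load(open('w3.pkl','rb'));g=np.array(c['pixels']).astype(int).sum(2)
L=proj(c,mw(.057,0,.0495));N=proj(c,mw(.074,0,.05));print(L,N,proj(c,mw(.066,.008,.05)),proj(c,mw(.066,-.008,.05)))
u=int(N[0]);v0=int(N[1])-8;print(v0,g[v0:int(L[1])+8,u].tolist());v=int(N[1])+5;print(u-22,g[v,u-22:u+22].tolist())
o=observe();p,Rt=pry(36,.0515,back=.0);plan(p,Rt,16)
E
```

```text
[318.41852637 139.16647912] [318.37571382 115.7935505 ] [307.68323442 126.88778621] [329.10735998 126.86068197]
107 [433, 435, 440, 439, 436, 436, 439, 426, 395, 282, 81, 28, 24, 43, 30, 13, 36, 29, 39, 27, 21, 28, 23, 34, 44, 94, 147, 171, 174, 171, 176, 188, 311, 479, 554, 560, 556, 557, 555, 561]
296 [434, 430, 429, 430, 429, 423, 429, 433, 436, 424, 431, 415, 266, 87, 29, 20, 25, 19, 25, 33, 21, 34, 43, 26, 35, 24, 32, 25, 38, 25, 30, 28, 33, 101, 326, 428, 432, 432, 436, 435, 436, 439, 435, 436]
max [0.15 0.   0.   0.   0.   0.  ]
[[-0.15, -0.001, -0.001, 0.002, 0.005, -0.0], [-0.15, -0.001, -0.001, 0.002, 0.005, -0.0], [-0.15, -0.001, -0.001, 0.002, 0.005, -0.0], [-0.15, -0.001, -0.001, 0.002, 0.005, -0.0], [-0.15, -0.001, -0.001, 0.002, 0.005, -0.0], [-0.15, -0.001, -0.001, 0.002, 0.005, -0.0], [-0.15, -0.001, -0.001, 0.002, 0.005, -0.0], [-0.15, -0.001, -0.002, 0.002, 0.005, -0.0], [-0.15, -0.001, -0.002, 0.002, 0.005, -0.0], [-0.15, -0.001, -0.002, 0.002, 0.005, -0.0], [-0.15, -0.001, -0.002, 0.002, 0.005, -0.0], [-0.15, -0.001, -0.002, 0.002, 0.005, -0.0], [-0.15, -0.001, -0.002, 0.002, 0.005, -0.0], [-0.15, -0.001, -0.002, 0.002, 0.005, -0.0], [-0.15, -0.001, -0.002, 0.002, 0.005, -0.0], [-0.15, -0.001, -0.002, 0.002, 0.005, -0.0]]
```

Prediction and image agree to under 1 mm. Sliding in.

{"api": "jog_arm", "payload": {
  "increments": [
    [-0.15,0,0,0,0.005,0],
    [-0.15,0,0,0,0.005,0],
    [-0.15,0,0,0,0.005,0],
    [-0.15,0,0,0,0.005,0],
    [-0.15,0,0,0,0.005,0],
    [-0.15,0,0,0,0.005,0],
    [-0.15,0,0,0,0.005,0],
    [-0.15,0,0,0,0.005,0]
  ]
}}

```text
clock: 17.17
eef_pos: [0.6789, -0.0106, 0.1182]
orientation: [[0.763, -0.343, 0.549], [-0.277, -0.939, -0.202], [0.585, 0.002, -0.811]]
force: [-0.0, -0.4, 0.4]
gripper_width: 0.0197
grasp_force: 30.0
```

{"api": "jog_arm", "payload": {
  "increments": [
    [-0.1,0,0,0,0.005,0],
    [-0.1,0,0,0,0.005,0],
    [-0.1,0,0,0,0.005,0],
    [-0.1,0,0,0,0.005,0],
    [-0.1,0,0,0,0.005,0],
    [-0.1,0,0,0,0.005,0],
    [-0.1,0,0,0,0,0],
    [-0.1,0,0,0,0,0]
  ]
}}

```text
clock: 17.83
eef_pos: [0.6639, -0.0051, 0.1066]
orientation: [[0.761, -0.343, 0.551], [-0.277, -0.939, -0.203], [0.587, 0.002, -0.81]]
force: [-0.3, 0.3, 0.1]
gripper_width: 0.0194
grasp_force: 30.0
```

```bash
python3 - <<'E'
from h import *
o=observe();tip=o['eef_pos']+o['orientation']@TIP;a=np.radians(MY);Q=np.array([[np.cos(a),-np.sin(a)],[np.sin(a),np.cos(a)]])
print('tip meter',(tip-MO)[:2]@Q,tip[2],o['force'],np.degrees(np.arcsin(o['orientation'][2,0])))
p,Rt=pry(36,.0515);plan(p,Rt,8)
E
```

```text
tip meter [ 0.0596576  -0.00010939] 0.04197680037510977 [-0.30037561  0.30224099  0.10114333] 35.94613803019624
max [0.05 0.   0.   0.   0.   0.  ]
[[-0.048, -0.001, -0.003, 0.003, 0.001, -0.0], [-0.048, -0.001, -0.003, 0.003, 0.001, -0.0], [-0.048, -0.001, -0.003, 0.003, 0.001, -0.0], [-0.048, -0.001, -0.003, 0.003, 0.001, -0.0], [-0.048, -0.001, -0.003, 0.003, 0.001, -0.0], [-0.048, -0.001, -0.003, 0.003, 0.001, -0.0], [-0.048, -0.001, -0.003, 0.003, 0.001, -0.0], [-0.048, -0.001, -0.003, 0.003, 0.001, -0.0]]
```

{"api": "jog_arm", "payload": {
  "increments": [
    [-0.05,0,-0.003,0,0,0],
    [-0.05,0,-0.003,0,0,0],
    [-0.05,0,-0.003,0,0,0],
    [-0.05,0,-0.003,0,0,0],
    [-0.05,0,-0.003,0,0,0],
    [-0.05,0,-0.003,0,0,0],
    [-0.05,0,-0.003,0,0,0],
    [-0.05,0,-0.003,0,0,0]
  ]
}}

```text
clock: 18.5
eef_pos: [0.656, -0.0023, 0.1013]
orientation: [[0.761, -0.343, 0.551], [-0.277, -0.939, -0.203], [0.587, 0.002, -0.81]]
force: [0.3, -0.4, -1.3]
gripper_width: 0.0196
grasp_force: 30.0
```

```bash
python3 - <<'E'
from h import *
o=observe();tip=o['eef_pos']+o['orientation']@TIP;a=np.radians(MY);Q=np.array([[np.cos(a),-np.sin(a)],[np.sin(a),np.cos(a)]])
print('tip meter',(tip-MO)[:2]@Q,tip[2],o['force'],np.degrees(np.arcsin(o['orientation'][2,0])))
# pivot about the rim: blade axis stays 1 mm off the rim corner, same length of blade past it
s=(.074-.0515)/np.cos(np.radians(36)); st=(o['eef_pos'],o['orientation'])
def piv(phi):
    f=np.radians(phi); P=np.array([.074+.001*np.sin(f),.050+.001*np.cos(f)]); Rt=down(MY,phi)
    tip=mw(P[0]-s*np.cos(f),0,P[1]-s*np.sin(f)); return tip-Rt@TIP,Rt
for a in(24,12,2):
    p,Rt=piv(a); plan(p,Rt,8,st); st=(p,Rt)
E
```

```text
tip meter [ 0.05132339 -0.0001156 ] 0.03669046722694988 [ 0.25190435 -0.43143189 -1.2706844 ] 35.9477991840701
max [0.02 0.   0.1  0.   0.26 0.  ]
[[-0.02, -0.001, 0.103, 0.003, -0.261, -0.001], [-0.017, -0.001, 0.103, 0.003, -0.261, -0.001], [-0.014, -0.001, 0.104, 0.003, -0.261, -0.001], [-0.011, -0.001, 0.104, 0.003, -0.261, -0.001], [-0.009, -0.001, 0.104, 0.003, -0.261, -0.001], [-0.006, -0.001, 0.105, 0.003, -0.261, -0.001], [-0.003, -0.001, 0.105, 0.003, -0.261, -0.001], [-0.001, -0.001, 0.105, 0.003, -0.261, -0.001]]
max [0.02 0.   0.09 0.   0.26 0.  ]
[[-0.017, -0.0, 0.092, -0.0, -0.262, -0.0], [-0.014, -0.0, 0.093, -0.0, -0.262, -0.0], [-0.012, -0.0, 0.093, -0.0, -0.262, -0.0], [-0.009, -0.0, 0.093, -0.0, -0.262, -0.0], [-0.007, -0.0, 0.094, -0.0, -0.262, -0.0], [-0.004, -0.0, 0.094, -0.0, -0.262, -0.0], [-0.002, -0.0, 0.094, -0.0, -0.262, -0.0], [0.001, -0.0, 0.094, -0.0, -0.262, -0.0]]
max [0.01 0.   0.08 0.   0.22 0.  ]
[[-0.013, 0.0, 0.078, -0.0, -0.218, 0.0], [-0.011, 0.0, 0.078, -0.0, -0.218, 0.0], [-0.009, 0.0, 0.078, -0.0, -0.218, 0.0], [-0.008, 0.0, 0.078, -0.0, -0.218, 0.0], [-0.006, 0.0, 0.078, -0.0, -0.218, 0.0], [-0.004, 0.0, 0.079, -0.0, -0.218, 0.0], [-0.002, 0.0, 0.079, -0.0, -0.218, 0.0], [-0.001, 0.0, 0.079, -0.0, -0.218, 0.0]]
```

{"api": "jog_arm", "payload": {
  "increments": [
    [-0.02,0,0.103,0,-0.26,0],
    [-0.015,0,0.103,0,-0.26,0],
    [-0.015,0,0.103,0,-0.26,0],
    [-0.01,0,0.104,0,-0.26,0],
    [-0.01,0,0.104,0,-0.26,0],
    [-0.005,0,0.105,0,-0.26,0],
    [-0.005,0,0.105,0,-0.26,0],
    [0,0,0.105,0,-0.26,0]
  ]
}}

```text
clock: 19.17
eef_pos: [0.6643, -0.0053, 0.0824]
orientation: [[0.859, -0.343, 0.381], [-0.313, -0.939, -0.141], [0.406, 0.002, -0.914]]
force: [-0.9, 0.4, 0.7]
gripper_width: 0.0196
grasp_force: 30.0
```

{"api": "jog_arm", "payload": {
  "increments": [
    [-0.015,0,0.092,0,-0.26,0],
    [-0.015,0,0.093,0,-0.26,0],
    [-0.01,0,0.093,0,-0.26,0],
    [-0.01,0,0.093,0,-0.26,0],
    [-0.005,0,0.094,0,-0.26,0],
    [-0.005,0,0.094,0,-0.26,0],
    [0,0,0.094,0,-0.26,0],
    [0,0,0.094,0,-0.26,0]
  ]
}}

```text
clock: 19.83
eef_pos: [0.6688, -0.007, 0.0642]
orientation: [[0.919, -0.343, 0.195], [-0.335, -0.939, -0.073], [0.209, 0.002, -0.978]]
force: [-0.9, -0.4, 0.1]
gripper_width: 0.0197
grasp_force: 30.0
```

```bash
python3 - <<'E'
from h import *
o=observe();tip=o['eef_pos']+o['orientation']@TIP;a=np.radians(MY);Q=np.array([[np.cos(a),-np.sin(a)],[np.sin(a),np.cos(a)]])
print('tip meter',(tip-MO)[:2]@Q,tip[2],o['force'],o['torque'],np.degrees(np.arcsin(o['orientation'][2,0])))
E
```

```text
tip meter [ 4.72133857e-02 -5.06820236e-05] 0.04520997544356046 [-0.90142627 -0.40236409  0.09507287] [ 0.22478074  0.30114037 -0.00137033] 12.038344081680995
```

{"api": "jog_arm", "payload": {
  "increments": [
    [-0.01,0,0.078,0,-0.22,0],
    [-0.01,0,0.078,0,-0.22,0],
    [-0.01,0,0.078,0,-0.22,0],
    [-0.01,0,0.078,0,-0.22,0],
    [-0.005,0,0.078,0,-0.22,0],
    [-0.005,0,0.078,0,-0.22,0],
    [0,0,0.078,0,-0.22,0],
    [0,0,0.078,0,-0.22,0]
  ]
}}

```text
clock: 20.5
eef_pos: [0.6699, -0.0074, 0.0488]
orientation: [[0.939, -0.343, 0.032], [-0.343, -0.939, -0.013], [0.034, 0.002, -0.999]]
force: [1.5, 0.1, 1.3]
gripper_width: 0.02
grasp_force: 30.0
```

```bash
python3 - <<'E'
from h import *
o=observe();tip=o['eef_pos']+o['orientation']@TIP;a=np.radians(MY);Q=np.array([[np.cos(a),-np.sin(a)],[np.sin(a),np.cos(a)]])
print('tip meter',(tip-MO)[:2]@Q,tip[2],o['force'],o['torque'],np.degrees(np.arcsin(o['orientation'][2,0])))
c=capture('scene');im=np.array(c['pixels'])[220:310,280:400];cv2.imwrite('pics/s6.png',cv2.resize(im,(800,600),interpolation=cv2.INTER_CUBIC))
E
```

```text
tip meter [ 4.69028419e-02 -2.52544576e-05] 0.05052173451660278 [1.48843342 0.11047148 1.28276301] [0.11131731 0.01789578 0.02138076] 1.9537559696733542
```

View pics/s6.png

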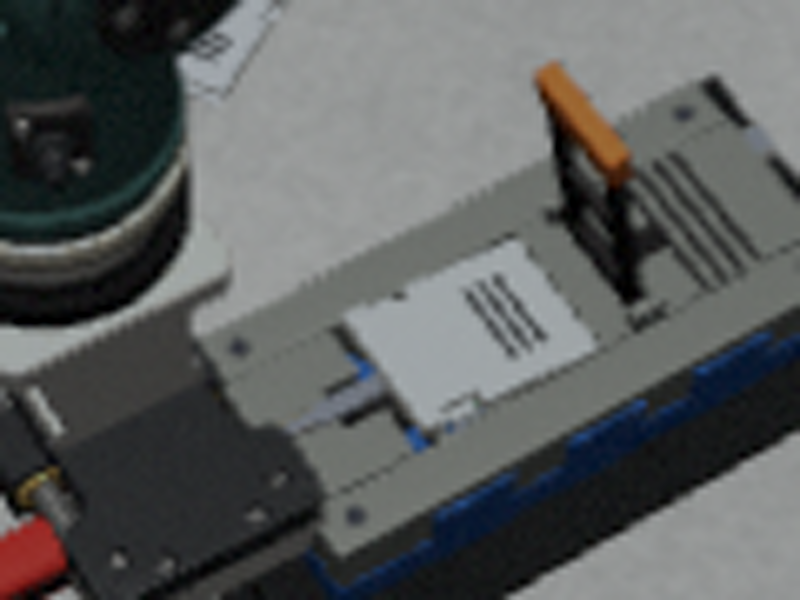

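The blade is under the raised cover end (lip from (345,310) to (425,430) in the crop), the stand is upright at (585,120), and the wrist moment has dropped, so the catches have slipped. Next: ease off a little, then withdraw along the blade.

{"api": "jog_arm", "payload": {
  "increments": [
    [0,0,-0.078,0,0.22,0],
    [0,0,-0.078,0,0.22,0],
    [0.005,0,-0.078,0,0.22,0],
    [0.005,0,-0.078,0,0.22,0],
    [0,0,0,0,0,0],
    [0,0,0,0,0,0],
    [0,0,0,0,0,0],
    [0,0,0,0,0,0]
  ]
}}

```text
clock: 21.22
eef_pos: [0.6689, -0.0071, 0.0561]
orientation: [[0.932, -0.343, 0.114], [-0.34, -0.939, -0.044], [0.122, 0.002, -0.993]]
force: [-0.6, 0.8, 0.9]
gripper_width: 0.0198
grasp_force: 30.0
```

```bash
python3 - <<'E'
from h import *
o=observe();print(o['force'],o['torque'],np.degrees(np.arcsin(o['orientation'][2,0])))
c=capture('scene');im=np.array(c['pixels'])[255:295,320:360];cv2.imwrite('pics/s7.png',cv2.resize(im,(600,600),interpolation=cv2.INTER_CUBIC))
E
```

```text
[-0.60188832  0.75296928  0.89892263] [0.16845871 0.22487132 0.00954177] 7.020003086944809
```

```bash
python3 - <<'E'
from h import *
c=capture('scene')
for z in(.0495,.0535,.0565,.059): print(z,[proj(c,mw(.057,y,z)).round(1).tolist() for y in(.025,-.025)])
im=np.array(c['pixels'])[215:305,280:400];cv2.imwrite('pics/s8.png',cv2.resize(im,(800,600),interpolation=cv2.INTER_CUBIC))
E
```

```text
0.0495 [[342.4, 286.3], [330.1, 269.1]]
0.0535 [[342.5, 285.4], [330.1, 268.1]]
0.0565 [[342.5, 284.7], [330.1, 267.4]]
0.059 [[342.5, 284.1], [330.0, 266.8]]
```

View pics/s8.png

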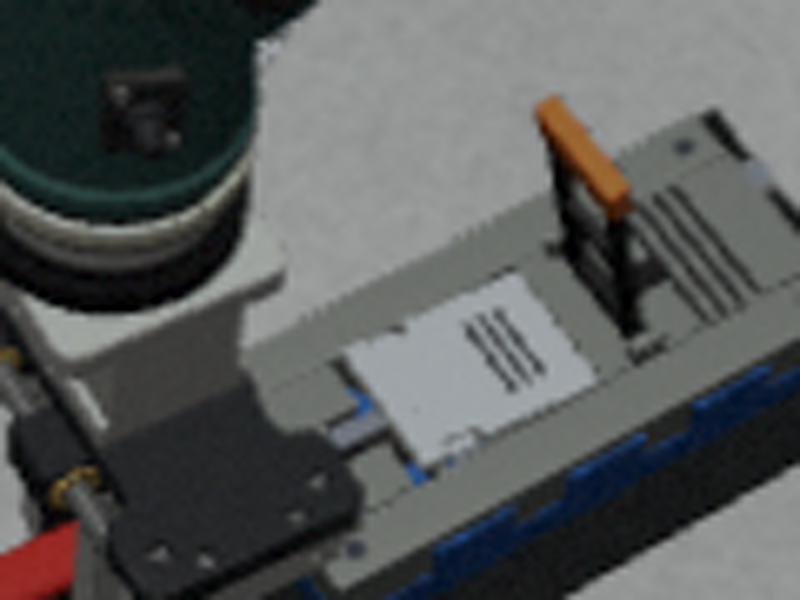

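The crop again shows the cover lip at the same raised position ((345,345) to (420,480)) although the blade is now lower, so it appears to stay up. Lowering the blade further and sliding it out.

{"api": "jog_arm", "payload": {
  "increments": [
    [0,0,-0.093,0,0.26,0],
    [0.005,0,-0.093,0,0.26,0],
    [0.01,0,-0.093,0,0.26,0],
    [0.01,0,-0.093,0,0.26,0],
    [0.01,0,-0.093,0,0.26,0],
    [0,0,-0.01,0,0,0],
    [0.1,0,-0.01,0,0,0],
    [0.1,0,-0.01,0,0,0]
  ]
}}

```text
clock: 21.98
eef_pos: [0.6729, -0.0085, 0.0699]
orientation: [[0.91, -0.343, 0.234], [-0.332, -0.939, -0.087], [0.25, 0.002, -0.968]]
force: [0.1, 0.3, 0.2]
gripper_width: 0.0193
grasp_force: 30.0
```

{"api": "jog_arm", "payload": {
  "increments": [
    [0.15,0,0,0,0,0],
    [0.2,0,0,0,0,0],
    [0.3,0,0,0,0,0],
    [0.3,0,-0.1,0,0,0],
    [0.3,0,-0.2,0,0,0],
    [0.3,0,-0.3,0,0,0],
    [0.3,0,-0.3,0,0,0],
    [0.2,0,-0.2,0,0,0]
  ]
}}

```text
clock: 22.65
eef_pos: [0.7144, -0.0235, 0.1118]
orientation: [[0.909, -0.343, 0.238], [-0.332, -0.939, -0.088], [0.253, 0.001, -0.967]]
force: [0.7, 0.4, -0.5]
gripper_width: 0.0197
grasp_force: 30.0
```

```bash
python3 - <<'E'
from h import *
o=observe();print(o['eef_pos'],o['force'],np.degrees(np.arcsin(o['orientation'][2,0])))
c=capture('scene');im=np.array(c['pixels'])[215:305,280:400];cv2.imwrite('pics/s9.png',cv2.resize(im,(800,600),interpolation=cv2.INTER_CUBIC))
E
```

```text
[ 0.71435261 -0.02347223  0.11183261] [ 0.74242454  0.35328342 -0.47805858] 14.678235701858933
```

View pics/s9.png

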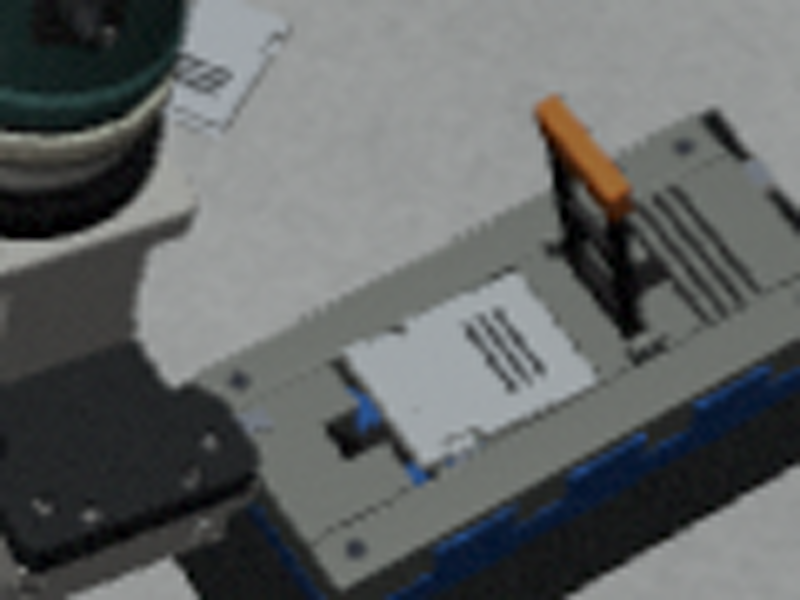

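The blade is out, with its tip beside the case at (255,420) in the crop, and the cover's lip is still at the raised position. I'll confirm that against the pre-prying frame and plan the return.

```bash
python3 - <<'E'
from h import *
import pickle
c=capture('scene');b=pickle.load(open('p_scene','rb'))
for u in(342,343,344,345):
    print(u,[np.array(x['pixels']).astype(int).sum(2)[276:292,u].tolist() for x in(b,c)])
o=observe();D=np.array([.4722,-.284]);M=down(15.3)
plan(np.array([.66,-.06,.19]),down(-8),8);plan(np.r_[D,.15],M,16,(np.array([.66,-.06,.19]),down(-8)))
E
```

```text
342 [[177, 357, 463, 474, 474, 474, 472, 473, 470, 396, 282, 234, 304, 311, 310, 315], [459, 490, 495, 498, 494, 496, 426, 351, 299, 266, 264, 256, 329, 335, 339, 344]]
343 [[363, 458, 473, 475, 469, 473, 472, 472, 472, 473, 345, 255, 310, 316, 315, 313], [494, 498, 495, 494, 494, 495, 492, 495, 397, 252, 244, 284, 332, 336, 337, 339]]
344 [[473, 476, 473, 473, 469, 471, 473, 472, 472, 451, 262, 308, 311, 314, 316, 320], [498, 493, 494, 496, 493, 495, 492, 494, 366, 180, 152, 328, 339, 339, 338, 338]]
345 [[470, 474, 473, 473, 471, 475, 448, 440, 453, 345, 268, 305, 315, 319, 317, 318], [496, 492, 498, 497, 498, 483, 493, 472, 280, 213, 231, 327, 335, 337, 337, 336]]
max [0.23 0.27 0.42 0.03 0.32 0.26]
[[-0.089, 0.266, -0.425, 0.035, -0.321, -0.262], [-0.109, 0.262, -0.423, 0.035, -0.321, -0.262], [-0.13, 0.257, -0.42, 0.035, -0.321, -0.262], [-0.15, 0.252, -0.416, 0.035, -0.321, -0.262], [-0.169, 0.246, -0.412, 0.035, -0.321, -0.262], [-0.189, 0.24, -0.407, 0.035, -0.321, -0.262], [-0.208, 0.234, -0.401, 0.035, -0.321, -0.262], [-0.227, 0.227, -0.395, 0.035, -0.321, -0.262]]
max [0.59 0.62 0.1  0.   0.   0.25]
[[-0.387, 0.62, 0.1, 0.0, 0.0, -0.254], [-0.403, 0.61, 0.1, 0.0, 0.0, -0.254], [-0.418, 0.599, 0.1, 0.0, 0.0, -0.254], [-0.433, 0.589, 0.1, 0.0, 0.0, -0.254], [-0.448, 0.577, 0.1, 0.0, 0.0, -0.254], [-0.462, 0.566, 0.1, 0.0, 0.0, -0.254], [-0.477, 0.554, 0.1, 0.0, 0.0, -0.254], [-0.491, 0.542, 0.1, 0.0, 0.0, -0.254], [-0.504, 0.529, 0.1, 0.0, 0.0, -0.254], [-0.517, 0.516, 0.1, 0.0, 0.0, -0.254], [-0.53, 0.503, 0.1, 0.0, 0.0, -0.254], [-0.543, 0.489, 0.1, 0.0, 0.0, -0.254], [-0.555, 0.475, 0.1, 0.0, 0.0, -0.254], [-0.567, 0.461, 0.1, 0.0, 0.0, -0.254], [-0.579, 0.446, 0.1, 0.0, 0.0, -0.254], [-0.59, 0.431, 0.1, 0.0, 0.0, -0.254]]
```

The lip rose by about 2 px (roughly 7 mm) and the cover's shading changed, so it is sprung. Taking the screwdriver back.

{"api": "jog_arm", "payload": {
  "increments": [
    [-0.09,0.265,-0.425,0.035,-0.32,-0.26],
    [-0.11,0.26,-0.425,0.035,-0.32,-0.26],
    [-0.13,0.255,-0.42,0.035,-0.32,-0.26],
    [-0.15,0.25,-0.415,0.035,-0.32,-0.26],
    [-0.17,0.245,-0.41,0.035,-0.32,-0.26],
    [-0.19,0.24,-0.405,0.035,-0.32,-0.26],
    [-0.21,0.235,-0.4,0.035,-0.32,-0.26],
    [-0.225,0.225,-0.395,0.035,-0.32,-0.26]
  ]
}}

```text
clock: 23.42
eef_pos: [0.6577, -0.0595, 0.1875]
orientation: [[0.99, -0.139, -0.006], [-0.139, -0.99, 0.001], [-0.006, -0.0, -1.0]]
force: [0.2, 0.2, -0.9]
gripper_width: 0.0195
grasp_force: 30.0
```

{"api": "jog_arm", "payload": {
  "increments": [
    [-0.385,0.62,0.1,0,0,-0.255],
    [-0.4,0.61,0.1,0,0,-0.255],
    [-0.42,0.6,0.1,0,0,-0.255],
    [-0.435,0.59,0.1,0,0,-0.255],
    [-0.45,0.575,0.1,0,0,-0.255],
    [-0.46,0.565,0.1,0,0,-0.255],
    [-0.475,0.555,0.1,0,0,-0.255],
    [-0.49,0.54,0.1,0,0,-0.255]
  ]
}}

```text
clock: 24.08
eef_pos: [0.5634, -0.1716, 0.1672]
orientation: [[0.998, 0.065, -0.004], [0.065, -0.998, 0.001], [-0.004, -0.001, -1.0]]
force: [-0.3, -0.1, 0.1]
gripper_width: 0.0197
grasp_force: 30.0
```

{"api": "jog_arm", "payload": {
  "increments": [
    [-0.505,0.53,0.1,0,0,-0.255],
    [-0.515,0.515,0.1,0,0,-0.255],
    [-0.53,0.505,0.1,0,0,-0.255],
    [-0.545,0.49,0.1,0,0,-0.255],
    [-0.555,0.475,0.1,0,0,-0.255],
    [-0.565,0.46,0.1,0,0,-0.255],
    [-0.58,0.445,0.1,0,0,-0.255],
    [-0.59,0.43,0.1,0,0,-0.255]
  ]
}}

```text
clock: 24.75
eef_pos: [0.4695, -0.2835, 0.1475]
orientation: [[0.964, 0.266, -0.004], [0.266, -0.964, 0.001], [-0.004, -0.002, -1.0]]
force: [-0.7, -0.4, -0.7]
gripper_width: 0.0198
grasp_force: 30.0
```

{"api": "jog_arm", "payload": {
  "increments": [
    [0,0,0,0,0,0],
    [0,0,0,0,0,0],
    [0,0,0,0,0,0],
    [0,0,0,0,0,0],
    [0,0,0,0,0,0],
    [0,0,0,0,0,0],
    [0,0,0,0,0,0],
    [0,0,0,0,0,0]
  ]
}}

```text
clock: 25.42
eef_pos: [0.4707, -0.2829, 0.1478]
orientation: [[0.964, 0.265, -0.004], [0.265, -0.964, 0.001], [-0.003, -0.002, -1.0]]
force: [-0.5, -0.8, -0.4]
gripper_width: 0.0196
grasp_force: 30.0
```

```bash
python3 - <<'E'
from h import *
import pickle
o=observe();print(o['clock'],o['gripper_width'],o['force'])
c=capture('scene');s=o['eef_pos']+o['orientation']@TIP;hend=s+o['orientation']@[.158,0,0]
g=np.array(c['pixels']); print('pred tip/handle mid/end',proj(c,s),proj(c,o['eef_pos']),proj(c,hend))
h=cv2.cvtColor(g,cv2.COLOR_BGR2HSV);m=cv2.inRange(h,(0,150,60),(6,255,255))|cv2.inRange(h,(172,150,60),(179,255,255))
for k in cv2.findContours(m,cv2.RETR_EXTERNAL,cv2.CHAIN_APPROX_NONE)[0]:
    if cv2.contourArea(k)>20: print(cv2.minAreaRect(k))
plan(np.array([.4722,-.284,.006]),down(15.3),8)
im=g[100:260,170:330];cv2.imwrite('pics/s10.png',cv2.resize(im,(600,600),interpolation=cv2.INTER_CUBIC))
E
```

```text
25.4167 0.019576607593977478 [-0.5204808  -0.82727992 -0.36968469]
pred tip/handle mid/end [278.65535979 120.36430808] [255.77661799 154.14424001] [246.96092022 164.12019653]
((441.2500305175781, 430.7500305175781), (11.31370735168457, 10.60660171508789), 45.0)
((245.89695739746094, 161.14463806152344), (8.903674125671387, 36.20304489135742), 41.82017135620117)
max [0.01 0.01 0.71 0.   0.   0.  ]
[[0.009, 0.008, 0.709, -0.002, 0.004, 0.001], [0.009, 0.008, 0.709, -0.002, 0.004, 0.001], [0.008, 0.008, 0.709, -0.002, 0.004, 0.001], [0.008, 0.008, 0.709, -0.002, 0.004, 0.001], [0.008, 0.008, 0.709, -0.002, 0.004, 0.001], [0.007, 0.007, 0.709, -0.002, 0.004, 0.001], [0.007, 0.007, 0.709, -0.002, 0.004, 0.001], [0.007, 0.007, 0.709, -0.002, 0.004, 0.001]]
```

View pics/s10.png

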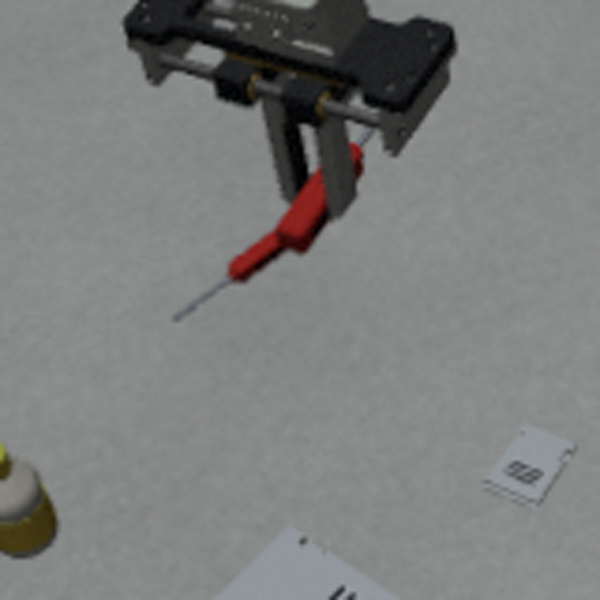

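The driver is held in its original attitude (handle end at (300,245) in the crop). The decoy below it is undisturbed. Lowering gently.

{"api": "jog_arm", "payload": {
  "increments": [
    [0.01,0.005,0.7,0,0.005,0],
    [0.01,0.005,0.8,0,0.005,0],
    [0.01,0.005,0.8,0,0.005,0],
    [0.01,0.005,0.8,0,0.005,0],
    [0.01,0.005,0.6,0,0.005,0],
    [0.01,0.005,0.5,0,0.005,0],
    [0,0,0.4,0,0.005,0],
    [0,0,0.3,0,0.005,0]
  ]
}}

```text
clock: 26.13
eef_pos: [0.4714, -0.2831, 0.0241]
orientation: [[0.964, 0.264, -0.001], [0.264, -0.964, 0.002], [-0.0, -0.003, -1.0]]
force: [-0.1, 0.3, -1.7]
gripper_width: 0.0196
grasp_force: 30.0
```

{"api": "jog_arm", "payload": {
  "increments": [
    [0,0,0.2,0,0,0],
    [0,0,0.2,0,0,0],
    [0,0,0.15,0,0,0],
    [0,0,0.1,0,0,0],
    [0,0,0.06,0,0,0],
    [0,0,0.03,0,0,0],
    [0,0,0,0,0,0],
    [0,0,0,0,0,0]
  ]
}}

```text
clock: 26.8
eef_pos: [0.472, -0.2835, 0.0071]
orientation: [[0.964, 0.264, 0.001], [0.264, -0.964, 0.001], [0.001, -0.001, -1.0]]
force: [-0.2, -0.7, 0.1]
gripper_width: 0.0196
grasp_force: 30.0
```

```bash
python3 - <<'E'
from h import *
o=observe();print(o['eef_pos'],o['force'],o['orientation'].round(4).tolist())
E
```

```text
[ 0.47198374 -0.28352016  0.00714546] [-0.24617533 -0.65984234  0.12245684] [[0.9645, 0.2643, 0.0007], [0.2642, -0.9645, 0.0013], [0.001, -0.0011, -1.0]]
```

Lower the last 2.5 mm, then open and retreat.

{"api": "jog_arm", "payload": {
  "increments": [
    [0,0,0.03,0,0,0],
    [0,0,0.03,0,0,0],
    [0,0,0.02,0,0,0],
    [0,0,0.02,0,0,0],
    [0,0,0.01,0,0,0],
    [0,0,0,0,0,0],
    [0,0,0,0,0,0],
    [0,0,0,0,0,0]
  ]
}}

```text
clock: 27.47
eef_pos: [0.4718, -0.2834, 0.0044]
orientation: [[0.964, 0.264, 0.0], [0.264, -0.964, 0.001], [0.001, -0.001, -1.0]]
force: [-2.1, 0.4, 3.3]
gripper_width: 0.0199
grasp_force: 30.0
```

{"api": "jog_arm", "payload": {
  "increments": [
    [0,0,0,0,0,0],
    [0,0,0,0,0,0],
    [0,0,0,0,0,0],
    [0,0,0,0,0,0],
    [0,0,0,0,0,0],
    [0,0,0,0,0,0],
    [0,0,0,0,0,0],
    [0,0,0,0,0,0]
  ],
  "gripper": 0
}}

```text
clock: 28.13
eef_pos: [0.4718, -0.2834, 0.004]
orientation: [[0.964, 0.264, 0.0], [0.264, -0.964, 0.002], [0.001, -0.002, -1.0]]
force: [0.4, -0.3, 0.8]
gripper_width: 0.0695
grasp_force: 0.0
```

{"api": "jog_arm", "payload": {
  "increments": [
    [0,0,-0.2,0,0,0],
    [0,0,-0.5,0,0,0],
    [0,0,-0.8,0,0,0],
    [0,0,-0.9,0,0,0],
    [0,0,-0.9,0,0,0],
    [0,0,-0.9,0,0,0],
    [0,0,-0.9,0,0,0],
    [0,0,-0.6,0,0,0]
  ]
}}

```text
clock: 28.8
eef_pos: [0.4727, -0.2843, 0.1509]
orientation: [[0.964, 0.264, 0.004], [0.264, -0.964, -0.001], [0.004, 0.003, -1.0]]
force: [0.1, -0.7, -0.1]
gripper_width: 0.0936
grasp_force: 0.0
```

{"api": "jog_arm", "payload": {
  "increments": [
    [0,0,0,0,0,0],
    [0,0,0,0,0,0],
    [0,0,0,0,0,0],
    [0,0,0,0,0,0],
    [0,0,0,0,0,0],
    [0,0,0,0,0,0],
    [0,0,0,0,0,0],
    [0,0,0,0,0,0]
  ]
}}

```text
clock: 29.47
eef_pos: [0.4716, -0.2835, 0.146]
orientation: [[0.964, 0.264, -0.001], [0.264, -0.964, 0.002], [-0.0, -0.002, -1.0]]
force: [0.3, -0.1, -0.4]
gripper_width: 0.0942
grasp_force: 0.0
```

```bash
python3 - <<'E'
from h import *
o=observe();print(o['clock'],o['force'],o['gripper_width'])
c=capture('wrist');g=np.array(c['pixels']);h=cv2.cvtColor(g,cv2.COLOR_BGR2HSV); m=cv2.inRange(h,(0,130,40),(7,255,255))|cv2.inRange(h,(172,130,40),(179,255,255))
for k in cv2.findContours(m,cv2.RETR_EXTERNAL,cv2.CHAIN_APPROX_NONE)[0]:
    if cv2.contourArea(k)>300: r=cv2.minAreaRect(k);print(r,onz(c,r[0],.02))
s=capture('scene');a=np.array(s['pixels'])[215:305,280:400]
for u in(342,343,344): print(np.array(s['pixels']).astype(int).sum(2)[276:292,u].tolist())
cv2.imwrite('pics/fin.png',np.hstack([cv2.resize(g,(400,300)),cv2.resize(a,(400,300),interpolation=cv2.INTER_CUBIC)]))
E
```

```text
29.4667 [ 0.251365   -0.07480402 -0.40936139] 0.09421701357610014
((458.130126953125, 283.013671875), (17.628005981445312, 25.738544464111328), 24.443954467773438) [ 0.46507832 -0.39526547  0.02      ]
((320.0, 236.0), (112.0, 26.0), 90.0) [ 0.47282686 -0.28435632  0.02      ]
[416, 448, 451, 450, 450, 453, 386, 313, 270, 235, 232, 221, 288, 300, 298, 302]
[450, 449, 448, 453, 450, 452, 450, 449, 358, 226, 216, 251, 292, 297, 297, 298]
[449, 450, 449, 451, 451, 450, 449, 450, 323, 156, 123, 291, 298, 306, 301, 304]
```

View pics/fin.png

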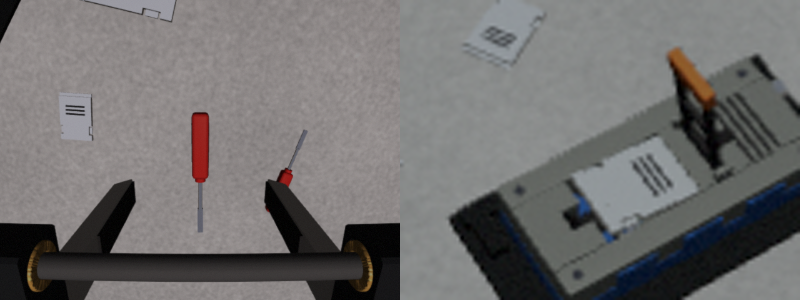

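The driver is back on the bench at (200,150), the stand is out at (690,75), and the cover end is still raised at (590,200). Handing in.

```bash
python3 -c "
from bench import hand_in
print(hand_in())"
```

```text
the job is handed in; nothing more can be done
None
```

The job is handed in after about 29 s of robot time: the stand is out in its end position, the battery cover's notch end is still about 7 mm up after the blade came out, the screwdriver lies back where it was, and nothing touched the bottles or the cell tray; no verdict came back.

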